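Load the board tester and work its treadle

TASK

Put the two loose circuit boards into the two pockets of the board tester, one in each (either one in either pocket), lying flat between the pins, components the same way up as they are now, with the white connector at the end next to the contact bar's hinge, away from the treadle. Only when both are in, press the spring treadle down to its stop with the gripper so that the contact bar swings down over the boards, hold it there for a second, then let it come all the way back up. Work the bar by the treadle only, never by pushing the bar, and do not knock or shove the other things lying about.

Things in the scene. Friction and masses are not known exactly. Their poses are not given: they have to be found in the camera images.
- tester: Board tester, fixed: base plate 250 x 170 x 12 mm (x -140..110, y -85..85 in its frame); origin on the bench under its middle. Front (-x, towards the robot): treadle. Middle: grey nest block x -20..80, y -75..75, top at z=24, with two pockets side by side. Rear: contact bar, hinged along y at x=98, z=45.
- pocket_left (a point): Middle of the +y pocket's floor, 24 mm above the bench; axes as tester (+x to bar's hinge). Takes a board lengthwise along x with 2 mm play: on each long side two pins (5 mm thick, tapered, 12 mm high) at x=+-26, y=+-17.5 mm; end stops 10 mm high, inner faces at x=+-40, the rear one split for the connector. Between the pins of a side fingers have 47 mm and may go down to the floor.
- pocket_right (a point): Middle of the floor of the -y pocket, 80 mm from pocket_left; axes, size and pins as for pocket_left.
- treadle (a joint): Angle of the treadle, a steel plate 104 x 64 mm with ribbed black tread, hinged at its rear edge (x=-30, z=20 mm in the tester's frame), sprung upwards: 0 = up, 0.30 rad = down on its stop. Its front end is pressed down, about 14 N at treadle_pad. It swings the contact bar down, seven times as far.
- treadle_pad (a point): Point on the top face of the tread to press, 85 mm in front of the treadle's hinge, on its middle line; 55 mm above the bench when up, about 30 mm (and 5 mm farther to the front) when down.
- contact_bar: Aluminium frame 88 mm long, 154 mm wide, with small brass probes; origin on its hinge axis. Leans back, open, up to 125 mm above the bench, while the treadle is up; with the treadle down it lies level over the pockets, probes 2 mm above the boards. Not to be touched.
- board_0: Green circuit board (both alike), 75 x 26 mm, loose, 14 g. Origin: centre of its underside; x along its length, white connector at -x, z up. The plate, 2 mm thick, lies 5 to 7 mm above the surface on small parts underneath, so its long edges (26 mm apart along y) can be pinched; 10 mm high in all.
- board_1: Green circuit board (both alike), 75 x 26 mm, loose, 14 g. Origin: centre of its underside; x along its length, white connector at -x, z up. The plate, 2 mm thick, lies 5 to 7 mm above the surface on small parts underneath, so its long edges (26 mm apart along y) can be pinched; 10 mm high in all.
- board_0_plug (a point): Middle of the white connector block (8 x 9 mm, 3 mm high) on top of board_0 at its -x end, 34 mm from the board's middle.
- board_1_plug (a point): Middle of the white connector block (8 x 9 mm, 3 mm high) on top of board_1 at its -x end, 34 mm from the board's middle.
- tape_roll: one of the loose bystanders, standing or lying among the boards; not part of the job. Roll of amber film tape lying flat, diameter 73, height 19 mm; origin centre of underside.
- glue: one of the loose bystanders, standing or lying among the boards; not part of the job. Small pale glue bottle with a needle, diameter 32, height 101 mm, upright; origin centre of underside.
- pot: one of the loose bystanders, standing or lying among the boards; not part of the job. Grey pot of cotton swabs, diameter 62, height 84 mm, upright; origin centre of underside.
- ring_fixture: A clamp fixture with an upright red handle, fixed to the bench, an obstacle; white base 140 x 110 mm, 124 mm high at the handle; origin under the middle of its base.
- motor: one of the loose bystanders, standing or lying among the boards; not part of the job. Black motor can of diameter 42, height 31 mm, with a short lead; origin under the middle of can and lead, the can's axis at y=+18 mm, the lead to y=-40 mm.
There are look-alikes about, which are no part of the job. What is shaped like the board_1 but orange is not meant.

How it is judged:
On the way, in this order (a step that is already met when the one before it is completed fails the run):
1. both boards lie in the pockets, connector towards the hinge of the bar, with the treadle still up ((((x of board_0 in the frame of pocket_left between -0.005 and 0.005 m and y of board_0 in the frame of pocket_left between -0.005 and 0.005 m and z of board_0 in the frame of pocket_left between -0.002 and 0.0025 m and angle between board_0's own z axis and vertical below 0.06 rad and angle between the x axis of board_0 and the x axis of tester, either way round below 0.15 rad and x of board_0_plug in the frame of pocket_left above 0.02 m) and (x of board_1 in the frame of pocket_right between -0.005 and 0.005 m and y of board_1 in the frame of pocket_right between -0.005 and 0.005 m and z of board_1 in the frame of pocket_right between -0.002 and 0.0025 m and angle between board_1's own z axis and vertical below 0.06 rad and angle between the x axis of board_1 and the x axis of tester, either way round below 0.15 rad and x of board_1_plug in the frame of pocket_right above 0.02 m)) or ((x of board_0 in the frame of pocket_right between -0.005 and 0.005 m and y of board_0 in the frame of pocket_right between -0.005 and 0.005 m and z of board_0 in the frame of pocket_right between -0.002 and 0.0025 m and angle between board_0's own z axis and vertical below 0.06 rad and angle between the x axis of board_0 and the x axis of tester, either way round below 0.15 rad and x of board_0_plug in the frame of pocket_right above 0.02 m) and (x of board_1 in the frame of pocket_left between -0.005 and 0.005 m and y of board_1 in the frame of pocket_left between -0.005 and 0.005 m and z of board_1 in the frame of pocket_left between -0.002 and 0.0025 m and angle between board_1's own z axis and vertical below 0.06 rad and angle between the x axis of board_1 and the x axis of tester, either way round below 0.15 rad and x of board_1_plug in the frame of pocket_left above 0.02 m))) and value of joint treadle below 0.05 rad), for 0.2 s.
2. the treadle is held down at its stop (over 0.285 rad) for at least 0.6 s, the boards in their pockets ((((x of board_0 in the frame of pocket_left between -0.005 and 0.005 m and y of board_0 in the frame of pocket_left between -0.005 and 0.005 m and z of board_0 in the frame of pocket_left between -0.002 and 0.0025 m and angle between board_0's own z axis and vertical below 0.06 rad and angle between the x axis of board_0 and the x axis of tester, either way round below 0.15 rad and x of board_0_plug in the frame of pocket_left above 0.02 m) and (x of board_1 in the frame of pocket_right between -0.005 and 0.005 m and y of board_1 in the frame of pocket_right between -0.005 and 0.005 m and z of board_1 in the frame of pocket_right between -0.002 and 0.0025 m and angle between board_1's own z axis and vertical below 0.06 rad and angle between the x axis of board_1 and the x axis of tester, either way round below 0.15 rad and x of board_1_plug in the frame of pocket_right above 0.02 m)) or ((x of board_0 in the frame of pocket_right between -0.005 and 0.005 m and y of board_0 in the frame of pocket_right between -0.005 and 0.005 m and z of board_0 in the frame of pocket_right between -0.002 and 0.0025 m and angle between board_0's own z axis and vertical below 0.06 rad and angle between the x axis of board_0 and the x axis of tester, either way round below 0.15 rad and x of board_0_plug in the frame of pocket_right above 0.02 m) and (x of board_1 in the frame of pocket_left between -0.005 and 0.005 m and y of board_1 in the frame of pocket_left between -0.005 and 0.005 m and z of board_1 in the frame of pocket_left between -0.002 and 0.0025 m and angle between board_1's own z axis and vertical below 0.06 rad and angle between the x axis of board_1 and the x axis of tester, either way round below 0.15 rad and x of board_1_plug in the frame of pocket_left above 0.02 m))) and value of joint treadle above 0.285 rad), for 0.6 s.
At the end, for the whole second after the job is handed in: Each board lies at rest in a pocket of its own: within 5 mm of the pocket's middle along x and y, its underside on the pocket floor (within 2.5 mm), flat within 0.06 rad, in line with the pocket within 0.15 rad, connector end towards the bar's hinge; the treadle is back up (under 0.03 rad) ((((x of board_0 in the frame of pocket_left between -0.005 and 0.005 m and y of board_0 in the frame of pocket_left between -0.005 and 0.005 m and z of board_0 in the frame of pocket_left between -0.002 and 0.0025 m and angle between board_0's own z axis and vertical below 0.06 rad and angle between the x axis of board_0 and the x axis of tester, either way round below 0.15 rad and x of board_0_plug in the frame of pocket_left above 0.02 m) and (x of board_1 in the frame of pocket_right between -0.005 and 0.005 m and y of board_1 in the frame of pocket_right between -0.005 and 0.005 m and z of board_1 in the frame of pocket_right between -0.002 and 0.0025 m and angle between board_1's own z axis and vertical below 0.06 rad and angle between the x axis of board_1 and the x axis of tester, either way round below 0.15 rad and x of board_1_plug in the frame of pocket_right above 0.02 m)) or ((x of board_0 in the frame of pocket_right between -0.005 and 0.005 m and y of board_0 in the frame of pocket_right between -0.005 and 0.005 m and z of board_0 in the frame of pocket_right between -0.002 and 0.0025 m and angle between board_0's own z axis and vertical below 0.06 rad and angle between the x axis of board_0 and the x axis of tester, either way round below 0.15 rad and x of board_0_plug in the frame of pocket_right above 0.02 m) and (x of board_1 in the frame of pocket_left between -0.005 and 0.005 m and y of board_1 in the frame of pocket_left between -0.005 and 0.005 m and z of board_1 in the frame of pocket_left between -0.002 and 0.0025 m and angle between board_1's own z axis and vertical below 0.06 rad and angle between the x axis of board_1 and the x axis of tester, either way round below 0.15 rad and x of board_1_plug in the frame of pocket_left above 0.02 m))) and value of joint treadle below 0.03 rad and linear speed of each of board_0, board_1 below 0.02 m/s); the robot touches nothing.
It fails at once if the treadle is pressed (over 0.12 rad) before both boards are in their pockets (not (((x of board_0 in the frame of pocket_left between -0.005 and 0.005 m and y of board_0 in the frame of pocket_left between -0.005 and 0.005 m and z of board_0 in the frame of pocket_left between -0.002 and 0.0025 m and angle between board_0's own z axis and vertical below 0.06 rad and angle between the x axis of board_0 and the x axis of tester, either way round below 0.15 rad and x of board_0_plug in the frame of pocket_left above 0.02 m) and (x of board_1 in the frame of pocket_right between -0.005 and 0.005 m and y of board_1 in the frame of pocket_right between -0.005 and 0.005 m and z of board_1 in the frame of pocket_right between -0.002 and 0.0025 m and angle between board_1's own z axis and vertical below 0.06 rad and angle between the x axis of board_1 and the x axis of tester, either way round below 0.15 rad and x of board_1_plug in the frame of pocket_right above 0.02 m)) or ((x of board_0 in the frame of pocket_right between -0.005 and 0.005 m and y of board_0 in the frame of pocket_right between -0.005 and 0.005 m and z of board_0 in the frame of pocket_right between -0.002 and 0.0025 m and angle between board_0's own z axis and vertical below 0.06 rad and angle between the x axis of board_0 and the x axis of tester, either way round below 0.15 rad and x of board_0_plug in the frame of pocket_right above 0.02 m) and (x of board_1 in the frame of pocket_left between -0.005 and 0.005 m and y of board_1 in the frame of pocket_left between -0.005 and 0.005 m and z of board_1 in the frame of pocket_left between -0.002 and 0.0025 m and angle between board_1's own z axis and vertical below 0.06 rad and angle between the x axis of board_1 and the x axis of tester, either way round below 0.15 rad and x of board_1_plug in the frame of pocket_left above 0.02 m))) and value of joint treadle above 0.12 rad).
It fails at once if the robot pushes the contact bar itself (over 3 N) (contact force between any of the fingers, the arm and contact_bar above 3 N).
It fails at once if a bystander is shoved more than 25 mm or knocked over (distance of any of tape_roll, glue, pot, motor from where it was at the start of the episode above 0.025 m or angle between any of tape_roll, glue, pot, motor's own z axis and vertical above 0.5 rad).
It also fails if it takes over 72 s, if anything falls off the work surface, if the arm or the gripper's body presses on something with over 40 N, if the wrist force passes 120 N, or if a joint passes its speed limit or range.

ROBOT

A 7-joint arm with a two-finger parallel gripper is mounted at the origin on a cart in front of the work surface, level with it; the furniture and walls round the work are solid. World frame = base frame: x ahead of the robot, y to its left, z up, the work surface at z = 0. Lengths are in m, angles in rad, forces in N, time in s.
With the tool pointing down it reaches from about 0.4 to 0.85 m from the base axis. Payload 10.4 kg.
Tool frame: the origin (TCP) lies between the finger pads; the fingertips stand manip.tip_extent ahead of it and the grasp point (between the pads) lies 6 mm ahead of it (manip.tip_extent is the distance from the TCP to the fingertips, in m); z points along the fingers, y is the line along which they close (so a half turn about z gives the same grasp; the last joint's range is limited). The gripper opens to 85 mm and grips with 20 to 120 N. Pads are 22 mm wide; open, the fingers measure 114 mm over their backs; the gripper's body (76 mm by 85 mm) begins 54 mm behind the grasp point. The pads swing forward as they close: fully open they stand 13 mm farther back than shut.
Start: joints at [1.223, 0.332, -0.065, 1.46, 0.022, 1.35, -0.088], TCP at [0.199, -0.592, 0.256] pointing down, gripper open.
Joint ranges: [-2.6, 2.6], [-0.5, 2.12], [-1.47, 1.34], [0.16, 2.42], [-1.27, 4.41], [0.06, 2.06], [-2.6, 2.6]. Speed limits (rad/s): [2.22, 2.22, 2.79, 2.79, 3.14, 3.14, 3.14].

INTERFACE

Orientations are given as a unit quaternion [x, y, z, w].
In Python, from workcell import get_obs, optics, workorder, manip gives the robot as it stands.
- The arm moves only by the tool jog_arm, never from a script. Its argument "increments" is a list of rows, each a list of 7 numbers: the shift along the tool's x, y, z in m, then the turn, a rotation vector about the tool's x, y, z in rad, then the opening, from -1 (shut) to 1 (fully open). A call has 1 to 5 rows; each row is the pose to reach, as a shift and turn from the pose commanded when the call began, along the tool's axes at that moment; what a row does not reach only later rows make up. A row lasts 1/12 s, in which the tool goes at most 41.7 mm and 7.16 degrees, less where a joint would pass 70% of its speed; a pose out of reach is approached as far as the arm can. A call with a gripper value outside its range is refused whole. The fingers move at their own pace and stop on an object; "grip_force" is the grip in N (left out, the last holds). Time passes only in rows, so rows that repeat a pose let the fingers close. It gives the time, the measured TCP pose, the force, the opening and the grip force at its end, in the units of the state.
- get_obs(): the state, without advancing time (a new reading comes with each control period).
- optics.camera(name): name is "scene" or "side" or "wrist"; returns a dict with "color" (384x512x3 uint8, red, green, blue), "depth" (384x512 float32, m along the optical axis (not along the pixel's ray), 0 where there is no reading), "K" (3x3 intrinsics, pixels), "k1" (the pictures are not rectified: a ray, as slopes to the right and down, at radius r is drawn at 1 + k1 r^2 times it, then the intrinsics apply), "R" (3x3) and "t" (3): a world point X has camera coordinates R X + t. Camera axes: x right, y down, z forward; pixel columns grow to the right and rows downward; lengths in m; the calibration is good to about 2 mm. A picture is of the moment at which its call begins.
- workorder.hand_in(): hands the job in; it is judged then, once.
The state is a dict: "clock": time; "joint_pos": joint angles; "joint_velocities": joint speeds; "tau": joint torques, N m; "position": TCP position; "ee_rot": TCP orientation; "ft_force": force on the tool from outside, world axes, zero at the start; "torque": the same for the moment, N m; "grip_width": opening from 0.0 (shut) to 1.0 (fully open); "grasp_force": force on a finger pad.
Only numpy, scipy, OpenCV 4.12 (cv2) and the standard library are available. Lean on these libraries where they do the work, as an engineer would, in place of code of your own. Each camera call takes 0.05 s, during which the arm holds its last target. There are 200 camera calls.

## Working session

There is one attempt and no reset: what is moved stays moved. The work goes in short steps, Python scripts to look and compute and a tool call to move; the robot and the scene stay as the last step left them, time stands still between calls to the robot, and variables do not carry over. Pictures are saved under pics/ and viewed, at most 10 in all, crops included, and the job is handed in when it is done.

Besides the shell and the picture viewer there is one more tool, called after "Call:" as name(argument=value, ...) on one line, values as JSON. jog_arm: Moves the arm, as the interface text tells. Its arguments: {"type":"object","properties":{"increments":{"type":"array"},"grip_force":{"type":"number"}},"required":["increments"]}

```bash
mkdir -p pics
cat > h.py <<'E'
import numpy as np, cv2
from workcell import get_obs, optics, workorder, manip
from scipy.spatial.transform import Rotation as Ro
def cam(n,save=None):
    c=optics.camera(n)
    if save: cv2.imwrite('pics/'+save,c['color'][:,:,::-1])
    np.savez('last_'+n+'.npz',**c); return c
def ld(n): return dict(np.load('last_'+n+'.npz'))
def rays(c,uv):
    K=c['K'];uv=np.asarray(uv,float).reshape(-1,1,2)
    d=np.array([float(c['k1']),0,0,0,0])
    p=cv2.undistortPoints(uv,K,d)[:,0]
    return np.c_[p,np.ones(len(p))]
def onplane(c,uv,z):
    r=rays(c,uv)@c['R']; o=-c['R'].T@c['t']
    return o+r*((z-o[2])/r[:,2])[:,None]
def bydepth(c,uv):
    uv=np.asarray(uv,float).reshape(-1,2);r=rays(c,uv)
    z=c['depth'][uv[:,1].round().astype(int),uv[:,0].round().astype(int)]
    return (r*z[:,None]-c['t'])@c['R']
def proj(c,X):
    X=np.asarray(X,float).reshape(-1,3)@c['R'].T+c['t']; s=X[:,:2]/X[:,2:]
    s=s*(1+float(c['k1'])*(s**2).sum(1))[:,None]
    return s*[c['K'][0,0],c['K'][1,1]]+c['K'][:2,2]
E
python3 - <<'E'
from h import *
o=get_obs();print({k:np.round(v,3).tolist() for k,v in o.items()},manip.tip_extent)
for n in('scene','side','wrist'):
    c=cam(n,n+'0.png');print(n,-c['R'].T@c['t'],c['K'][0,0],c['k1'],c['R'][2])
E
```

```text
{'clock': 0.0, 'joint_pos': [1.223, 0.333, -0.065, 1.461, 0.022, 1.35, -0.088], 'joint_velocities': [-0.0, -0.003, 0.001, -0.001, 0.0, -0.001, -0.001], 'tau': [0.0, -62.543, 0.05, -39.159, 0.016, 0.01, -0.0], 'position': [0.199, -0.592, 0.256], 'ee_rot': [0.987, 0.162, -0.0, -0.001], 'ft_force': [-0.131, -0.262, 0.708], 'torque': [-0.065, -0.008, -0.031], 'grasp_force': 0.0, 'grip_width': 1.001} 0.025
scene [0.02112778 0.37606048 0.78780832] 400.17348699421586 -0.1090930663225114 [ 0.55643654 -0.35397097 -0.75171998]
side [0.17618231 0.99919012 0.71310912] 427.71410648191613 0.05645871076567298 [ 0.2930524  -0.7992042  -0.52477895]
wrist [ 0.27754887 -0.56551261  0.37409893] 270.1926705553016 -0.053778841041194174 [-0.30849714 -0.10095015 -0.94585336]
```

View pics/scene0.png

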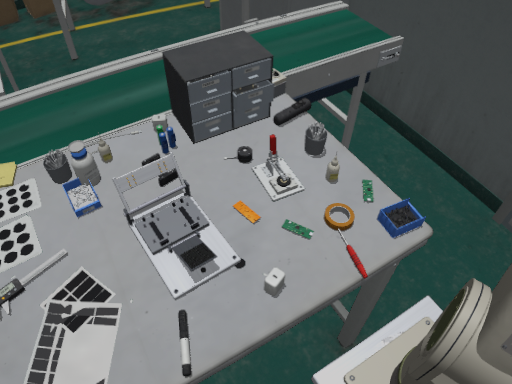

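View pics/side0.png

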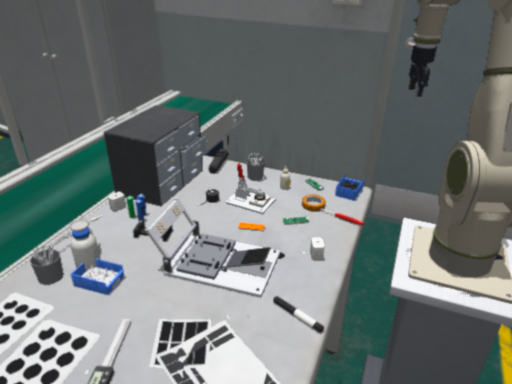

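The scene view shows the tester around (180,230), green boards at (298,229) and (368,191), an orange look-alike at (247,212), the tape at (340,215) and the glue at (333,168). The green caps/cylinders near (160,130) aren't boards. I choose the two green ones; next is a close crop and measurement.

Run:
```python
from h import *
c=ld('scene');s=ld('side')
im=c['color'][:,:,::-1]
a=cv2.resize(im[150:250,270:390],None,fx=4,fy=4,interpolation=cv2.INTER_CUBIC)
b=cv2.resize(im[150:295,110:250],None,fx=4,fy=4,interpolation=cv2.INTER_CUBIC)
W=np.zeros((580,800,3),np.uint8)
b=b[:, :]
a=cv2.resize(a,(240,200)) if 0 else a
cv2.imwrite('pics/b.png',a);
cv2.imwrite('pics/t.png',b)
for n,c in(('scene',c),('side',s)):
    hsv=cv2.cvtColor(c['color'],cv2.COLOR_RGB2HSV)
    m=cv2.inRange(hsv,(55,90,50),(90,255,255))
    k,l,st,ce=cv2.connectedComponentsWithStats(m)
    for i in range(1,k):
        if 40<st[i,4]<600:
            uv=np.argwhere(l==i)[:,::-1].astype(np.float32)
            P=onplane(c,uv,.007);r=cv2.minAreaRect((P[:,:2]*1000).astype(np.float32))
            print(n,ce[i].round(1),st[i,4],np.round(r[0]),np.round(r[1]),round(r[2],1),'depth z',np.median(bydepth(c,uv)[:,2]).round(4))
    w=cv2.inRange(hsv,(0,0,185),(180,50,255))
```

```text
scene [80.9  5.1] 221 [1992.  127.] [206.  83.] 23.3 depth z -0.7389
scene [163.6   4.1] 317 [1786. -224.] [311. 100.] 84.0 depth z -0.7414
scene [91.3 19.1] 168 [1805.  112.] [ 89. 163.] 19.8 depth z -0.74
scene [ 7.  84.8] 124 [1480.  517.] [132.  27.] 1.8 depth z -0.7404
scene [341.  100.3] 306 [ 775. -437.] [ 82. 103.] 90.0 depth z -0.7428
scene [327.3 119.8] 587 [ 730. -327.] [ 60. 194.] 89.4 depth z -0.7429
scene [367.1 189.8] 142 [ 448. -238.] [24. 72.] 52.5 depth z 0.0045
scene [297.  228.7] 207 [441.  -8.] [71. 25.] 30.2 depth z 0.0047
scene [349.8 298.7] 198 [239.  -2.] [26. 67.] 28.6 depth z -0.742
side [  6.8 156.1] 507 [1530.  -13.] [ 51. 335.] 47.7 depth z -0.74
side [313.3 183.5] 51 [ 449. -239.] [20. 64.] 52.4 depth z 0.006
side [130.4 205.8] 112 [925. 115.] [ 21. 125.] 36.9 depth z 0.0394
side [295.2 220.1] 87 [442.  -8.] [69. 22.] 30.9 depth z 0.006
```

View pics/b.png

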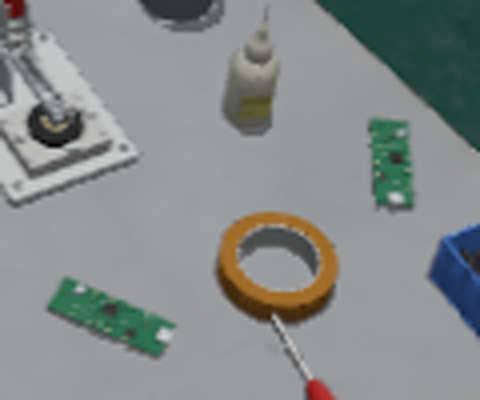

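View pics/t.png

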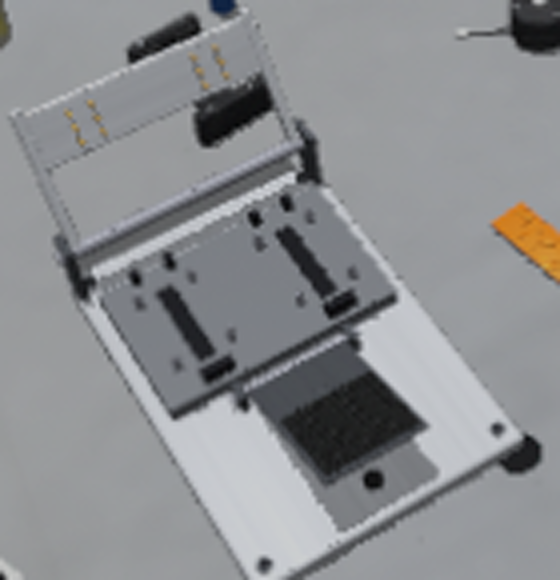

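Boards' white connectors: near board at crop (165,335) → px (311,234); far board at crop (397,198) → px (369,199.5). Both are green, and the orange one is excluded. The tester crop shows pins and end stops clearly, hinge end upper-left, treadle lower-right.

```bash
cat >> h.py <<'E'
def fit2(M,W):
    M=np.asarray(M,float);W=np.asarray(W,float)
    A=M-M.mean(0);B=W-W.mean(0)
    th=np.arctan2((A[:,0]*B[:,1]-A[:,1]*B[:,0]).sum(),(A*B).sum())
    R=np.array([[np.cos(th),-np.sin(th)],[np.sin(th),np.cos(th)]])
    t=W.mean(0)-R@M.mean(0); return th,t,np.linalg.norm(M@R.T+t-W,axis=1)
def plan(p,yaw):
    "shift & turn in tool axes from now to p, tool down, yaw deg of tool x"
    o=get_obs();R=Ro.from_quat(o['ee_rot']);y=np.radians(yaw)
    T=Ro.from_matrix(np.array([[np.cos(y),np.sin(y),0],[np.sin(y),-np.cos(y),0],[0,0,-1]]))
    print('shift',(R.inv().apply(np.array(p)-o['position'])).round(4),'turn',(R.inv()*T).as_rotvec().round(3),'t',o['clock'])
E
python3 - <<'E'
from h import *
c=ld('scene');f=lambda a:np.array(a)/4+[110,150]-.4
pl=[(140,303),(192,277),(178,365),(231,335)];pr=[(259,243),(310,216),(300,300),(353,272)]
M=[(30+dx,40*s+dy) for s in(1,-1) for dx in(26,-26) for dy in(17.5,-17.5)]
W=onplane(c,f(pl+pr),.031)
th,t,e=fit2(np.array(M)/1000,W[:,:2]);print('tester',np.degrees(th),t,e.round(4))
R=np.array([[np.cos(th),-np.sin(th)],[np.sin(th),np.cos(th)]])
for n,q in dict(L=(.03,.04),Rr=(.03,-.04),pad=(-.115,0),bl=(-.14,.085),br=(-.14,-.085)).items(): print(n,R@q+t)
print('nest corners z',bydepth(c,f([(180,400),(380,292),(220,300)])),'base corners',onplane(c,f([(525,440)]),.012))
for pc,pp in(((297,228.7),(311.3,233.7)),((367.1,189.8),(369.3,199.5))):
    a=onplane(c,[pc],.007)[0];b=onplane(c,[pp],.010)[0];d=a-b
    print('board',a.round(4),'plug',b.round(4),'x yaw',np.degrees(np.arctan2(d[1],d[0])),np.linalg.norm(d[:2]))
p=[onplane(c,[q],0)[0].round(3) for q in((340,215),(331,181),(278,180))];print(p)
E
```

```text
tester 4.221113768186899 [0.56627447 0.2450524 ] [0.0011 0.0006 0.0003 0.0011 0.0007 0.0003 0.0006 0.0003]
L [0.59324887 0.28715207]
Rr [0.59913732 0.20736907]
pad [0.45158642 0.23658774]
bl [0.42039775 0.31951703]
br [0.43291072 0.14997817]
nest corners z [[0.54873766 0.30979255 0.02318444]
 [0.55975938 0.17835669 0.02204535]
 [0.60205295 0.26275008 0.02284993]] base corners [[0.43348965 0.15221121 0.012     ]]
board [ 0.4412 -0.0072  0.007 ] plug [ 0.4102 -0.0265  0.01  ] x yaw 31.915607964145696 0.036520805745966056
board [ 0.448  -0.2379  0.007 ] plug [ 0.4184 -0.2181  0.01  ] x yaw -33.736775385676566 0.03562354345249209
[array([ 0.424, -0.127,  0.   ]), array([ 0.526, -0.18 , -0.   ]), array([ 0.602, -0.059,  0.   ])]
```

Run:
```python
from h import *
print({k:getattr(manip,k) for k in dir(manip) if not k.startswith('_')})
plan((.441,-.007,.20),30.5)
```

```text
{'MotionError': <class 'workcell.MotionError'>, 'tip_extent': 0.025}
shift [ 0.4157 -0.4773  0.0562] turn [-0.001 -0.    -0.208] t 0.15
```

Call:
jog_arm(increments=[[0.035, -0.04, 0, 0, 0, 0, 1], [0.07, -0.08, 0, 0, 0, 0, 1], [0.105, -0.12, 0, 0, 0, 0, 1], [0.13, -0.15, 0, 0, 0, 0, 1], [0.13, -0.15, 0, 0, 0, 0, 1]])

```text
clock: 0.57
position: [0.2759, -0.4056, 0.2561]
ee_rot: [0.987, 0.163, -0.0, -0.0]
ft_force: [0.8, -0.5, 1.3]
grip_width: 0.997
grasp_force: 0.0
```

Call:
jog_arm(increments=[[0.13, -0.15, 0, 0, 0, 0, 1], [0.13, -0.15, 0, 0, 0, 0, 1], [0.13, -0.15, 0, 0, 0, 0, 1], [0.13, -0.15, 0, 0, 0, 0, 1], [0.13, -0.15, 0, 0, 0, 0, 1]])

```text
clock: 0.98
position: [0.3509, -0.2219, 0.2563]
ee_rot: [0.987, 0.163, 0.0, 0.0]
ft_force: [0.6, -0.7, 0.2]
grip_width: 1.003
grasp_force: 0.0
```

Call:
jog_arm(increments=[[0.13, -0.15, 0, 0, 0, 0, 1], [0.13, -0.15, 0, 0, 0, 0, 1], [0.13, -0.15, 0, 0, 0, 0, 1], [0.13, -0.15, 0, 0, 0, 0, 1], [0.13, -0.15, 0, 0, 0, 0, 1]])

```text
clock: 1.4
position: [0.426, -0.038, 0.2565]
ee_rot: [0.987, 0.163, 0.0, 0.0]
ft_force: [-0.1, -0.2, 0.3]
grip_width: 1.007
grasp_force: 0.0
```

Run:
```python
from h import *
print(get_obs()['joint_pos'])
plan((.441,-.007,.19),30.5)
```

```text
[ 0.7025154  -0.08999253 -0.67015842  1.91388113 -0.05783947  1.29799628
 -1.19400274]
shift [ 0.0241 -0.0246  0.0665] turn [ 0.    -0.001 -0.205] t 1.4
```

Call:
jog_arm(increments=[[0.024, -0.025, 0.03, 0, 0, -0.1, 0.2], [0.024, -0.025, 0.066, 0, 0, -0.205, 0.2], [0.024, -0.025, 0.066, 0, 0, -0.205, 0.2], [0.024, -0.025, 0.066, 0, 0, -0.205, 0.2], [0.024, -0.025, 0.066, 0, 0, -0.205, 0.2]])

```text
clock: 1.82
position: [0.4405, -0.0108, 0.1915]
ee_rot: [0.966, 0.26, 0.0, 0.0]
ft_force: [0.7, -0.3, 1.4]
grip_width: 0.602
grasp_force: 0.0
```

```bash
cat >> h.py <<'E'
def boards(c,z=.007,zp=.010):
    hsv=cv2.cvtColor(c['color'],cv2.COLOR_RGB2HSV)
    m=cv2.inRange(hsv,(50,80,40),(92,255,255));m=cv2.morphologyEx(m,cv2.MORPH_CLOSE,np.ones((5,5)))
    k,l,st,ce=cv2.connectedComponentsWithStats(m)
    for i in range(1,k):
        if st[i,4]>100:
            uv=np.argwhere(l==i)[:,::-1].astype(np.float32)
            P=onplane(c,uv,z);r=cv2.minAreaRect((P[:,:2]*1000).astype(np.float32))
            print(ce[i].round(1),st[i,4],np.round(r[0],1),np.round(r[1],1),round(r[2],1),'dz',np.median(bydepth(c,uv)[:,2]).round(4))
E
python3 - <<'E'
from h import *
c=cam('wrist','w1.png');boards(c);o=get_obs();print(o['position'],o['grip_width'])
plan((.441,-.007,.027),30.5)
E
```

```text
[253.4 171.5] 1212 [440.8 -10.1] [73.4 24.5] 30.9 dz 0.0076
[468.1 258.2] 3963 [ 484.  -326.4] [206.7  59.8] 0.2 dz -0.7413
[ 43.9 255. ] 6356 [185.9 168.4] [130.8 161.5] 1.0 dz -0.7379
[408.2 254.2] 809 [ 447.1 -241.2] [25.9 73.3] 51.9 dz 0.0071
[237.9 324. ] 822 [ 241.6 -112.5] [41.3 84.7] 20.0 dz -0.7397
[357.7 371.9] 267 [ 245.6 -317.8] [68.9 26. ] 69.3 dz -0.7408
[ 0.4409141  -0.01097063  0.19198785] 0.5961702660838256
shift [ 0.0018 -0.0036  0.165 ] turn [ 0.001 -0.001 -0.006] t 1.8667
```

View pics/w1.png

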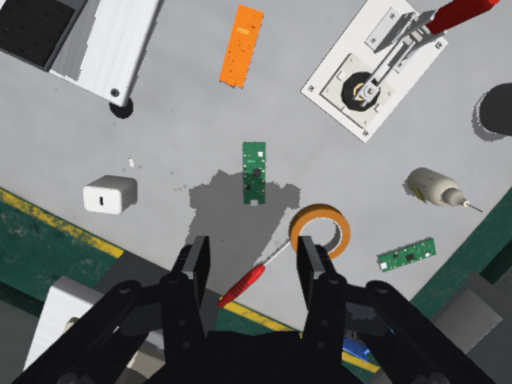

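The wrist view shows the green board at (253,171) centred between the fingers, connector at bottom (255,203), tape at (320,230), orange one at (242,47).

Call:
jog_arm(increments=[[0.001, -0.0015, 0.035, 0, 0, -0.006, 0.2], [0.001, -0.0015, 0.075, 0, 0, -0.006, 0.2], [0.001, -0.0015, 0.115, 0, 0, -0.006, 0.2], [0.001, -0.0015, 0.145, 0, 0, -0.006, 0.2], [0.001, -0.0015, 0.145, 0, 0, -0.006, 0.2]])

```text
clock: 2.28
position: [0.4379, -0.0094, 0.042]
ee_rot: [0.965, 0.263, -0.003, -0.001]
ft_force: [-1.1, -0.0, 0.3]
grip_width: 0.602
grasp_force: 0.0
```

Call:
jog_arm(increments=[[0, 0, 0.008, 0, 0, 0, 0.1], [0, 0, 0.014, 0, 0, 0, 0.0], [0, 0, 0.018, 0, 0, 0, 0], [0, 0, 0.019, 0, 0, 0, 0], [0, 0, 0.019, 0, 0, 0, 0]])

```text
clock: 2.7
position: [0.441, -0.0085, 0.0271]
ee_rot: [0.964, 0.264, 0.001, 0.001]
ft_force: [0.1, -0.1, -0.3]
grip_width: 0.498
grasp_force: 0.0
```

Run:
```python
from h import *
plan((.441,-.009,.027),30.8);print(get_obs()['ft_force'])
c=cam('wrist','w2.png')
im=c['color'][:,:,::-1];cv2.imwrite('pics/w2.png',cv2.resize(im[130:330,130:390],None,fx=3,fy=3,interpolation=cv2.INTER_CUBIC))
```

```text
shift [-0.0002  0.0004  0.0001] turn [ 0.001 -0.001 -0.002] t 2.7
[ 0.13496249 -0.1361968  -0.3361417 ]
```

View pics/w2.png

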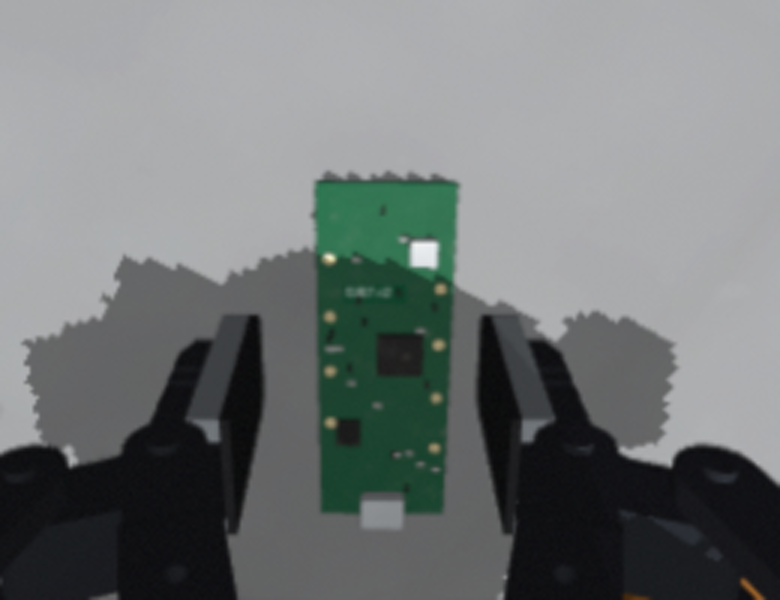

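Board between the pads, off-centre by ~3 mm (closing will centre it). Connector is at the bottom (382,512). Close and lift.

Call:
jog_arm(increments=[[0, 0, 0, 0, 0, 0, -0.2], [0, 0, 0, 0, 0, 0, -0.35], [0, 0, 0, 0, 0, 0, -0.5], [0, 0, 0, 0, 0, 0, -1], [0, 0, 0, 0, 0, 0, -1]], grip_force=25)

```text
clock: 3.17
position: [0.4407, -0.0083, 0.0268]
ee_rot: [0.964, 0.265, 0.0, 0.0]
ft_force: [-1.6, -0.2, 6.7]
grip_width: 0.289
grasp_force: 24.2
```

Call:
jog_arm(increments=[[0, 0, 0, 0, 0, 0, -1], [0, 0, 0, 0, 0, 0, -1], [0, 0, -0.005, 0, 0, 0, -1], [0, 0, -0.02, 0, 0, 0, -1], [0, 0, -0.05, 0, 0, 0, -1]])

```text
clock: 3.58
position: [0.4383, -0.0081, 0.0749]
ee_rot: [0.964, 0.265, -0.002, -0.001]
ft_force: [0.4, 0.3, -0.4]
grip_width: 0.289
grasp_force: 24.7
```

Call:
jog_arm(increments=[[0, 0, -0.03, 0, 0, 0, -1], [0, 0, -0.07, 0, 0, 0, -1], [0, 0, -0.1, 0, 0, 0, -1], [0, 0, -0.1, 0, 0, 0, -1], [0, 0, -0.1, 0, 0, 0, -1]])

```text
clock: 4.0
position: [0.4413, -0.0084, 0.1781]
ee_rot: [0.964, 0.265, 0.002, 0.001]
ft_force: [-0.5, 1.2, -1.5]
grip_width: 0.288
grasp_force: 24.7
```

```bash
cat >> h.py <<'E'
def inhand(c,d):
    "board outline in tool frame, plate top a depth d ahead of TCP"
    o=get_obs();R=Ro.from_quat(o['ee_rot'])
    hsv=cv2.cvtColor(c['color'],cv2.COLOR_RGB2HSV)
    m=cv2.inRange(hsv,(50,70,25),(92,255,255))
    k,l,st,ce=cv2.connectedComponentsWithStats(m)
    i=min((i for i in range(1,k) if st[i,4]>300),key=lambda i:np.hypot(*(ce[i]-[255,235])))
    uv=np.argwhere(l==i)[:,::-1].astype(np.float32)
    for q in ([ce[i]]): print('px',q.round(1),st[i,4],st[i,:4])
    P=R.inv().apply(onplane(c,uv,o['position'][2]-d)-o['position'])
    r=cv2.minAreaRect((P[:,:2]*1000).astype(np.float32))
    D=R.inv().apply(bydepth(c,uv)-o['position'])
    print('tool-frame rect mm',np.round(r[0],1),np.round(r[1],1),round(r[2],1),'depth ahead',np.percentile(D[:,2],[5,50,95]).round(4))
E
python3 - <<'E'
from h import *
c=cam('wrist')
im=c['color'][:,:,::-1];cv2.imwrite('pics/w3.png',cv2.resize(im[130:330,130:390],None,fx=3,fy=3,interpolation=cv2.INTER_CUBIC))
inhand(c,.021);inhand(c,.019)
o=get_obs();print(o['grip_width'],o['grasp_force'],o['joint_pos'].round(2) if hasattr(o['joint_pos'],'round') else o['joint_pos'])
plan((.597,.207,.15),184.2)
E
```

```text
px [252.6 242. ] 4217 [229 190  48 111]
tool-frame rect mm [-1.5 -0.3] [74.9 27.3] 0.1 depth ahead [0.0168 0.018  0.019 ]
px [252.6 242. ] 4217 [229 190  48 111]
tool-frame rect mm [-0.3 -0.3] [73.9 26.9] 0.1 depth ahead [0.0168 0.018  0.019 ]
0.2812845935832422 24.664238691329956 [ 0.66  0.03 -0.75  1.99  0.03  1.12 -1.13]
shift [ 0.2446 -0.1053  0.0266] turn [ 1.000e-03  1.000e-03 -2.679e+00] t 4.05
```

View pics/w3.png

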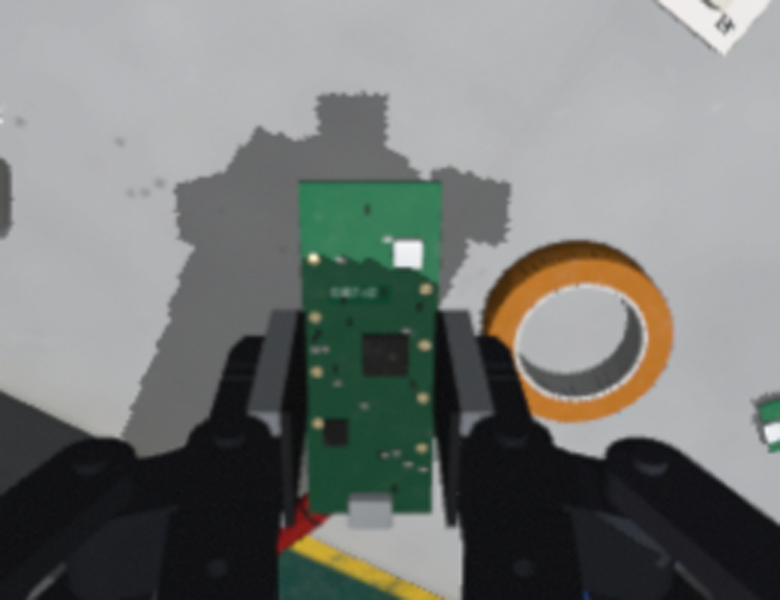

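Board held centred, connector at the bottom end (370,510). Carry it over the right pocket.

Call:
jog_arm(increments=[[0.03, -0.013, 0, 0, 0, 0, -1], [0.065, -0.03, 0, 0, 0, 0, -1], [0.1, -0.045, 0, 0, 0, 0, -1], [0.135, -0.06, 0, 0, 0, 0, -1], [0.16, -0.07, 0, 0, 0, 0, -1]])

```text
clock: 4.47
position: [0.5424, 0.1365, 0.1744]
ee_rot: [0.964, 0.265, -0.001, -0.001]
ft_force: [-0.2, -0.3, 0.7]
grip_width: 0.29
grasp_force: 24.7
```

Call:
jog_arm(increments=[[0.025, -0.01, 0, 0, 0, -0.12, -1], [0.05, -0.02, 0, 0, 0, -0.24, -1], [0.07, -0.03, 0, 0, 0, -0.36, -1], [0.075, -0.033, 0, 0, 0, -0.48, -1], [0.075, -0.033, 0, 0, 0, -0.6, -1]])

```text
clock: 4.88
position: [0.589, 0.2028, 0.174]
ee_rot: [0.841, 0.542, -0.001, -0.002]
ft_force: [0.4, 0.6, -0.3]
grip_width: 0.288
grasp_force: 24.7
```

Call:
jog_arm(increments=[[0, 0, 0, 0, 0, -0.12, -1], [0, 0, 0, 0, 0, -0.24, -1], [0, 0, 0, 0, 0, -0.36, -1], [0, 0, 0, 0, 0, -0.48, -1], [0, 0, 0, 0, 0, -0.6, -1]])

```text
clock: 5.3
position: [0.5889, 0.2003, 0.1743]
ee_rot: [0.644, 0.765, -0.001, -0.001]
ft_force: [0.0, 0.2, 0.2]
grip_width: 0.286
grasp_force: 24.7
```

Call:
jog_arm(increments=[[0, 0, 0, 0, 0, -0.12, -1], [0, 0, 0, 0, 0, -0.24, -1], [0, 0, 0, 0, 0, -0.36, -1], [0, 0, 0, 0, 0, -0.48, -1], [0, 0, 0, 0, 0, -0.6, -1]])

```text
clock: 5.72
position: [0.5889, 0.2003, 0.1744]
ee_rot: [0.389, 0.921, -0.001, -0.001]
ft_force: [-0.2, 0.4, -0.5]
grip_width: 0.295
grasp_force: 24.7
```

Call:
jog_arm(increments=[[0, 0, 0, 0, 0, -0.12, -1], [0, 0, 0, 0, 0, -0.24, -1], [0, 0, 0, 0, 0, -0.36, -1], [0, 0, 0, 0, 0, -0.48, -1], [0, 0, 0, 0, 0, -0.6, -1]])

```text
clock: 6.13
position: [0.589, 0.2003, 0.1745]
ee_rot: [0.099, 0.995, -0.0, -0.001]
ft_force: [0.1, 0.2, -1.1]
grip_width: 0.291
grasp_force: 24.7
```

Run:
```python
from h import *
print(get_obs()['joint_pos'])
plan((.599,.207,.17),184.2)
```

```text
[ 0.43696044  0.71226946 -1.22750353  1.52499404  0.67482382  1.38650948
  0.53193129]
shift [-0.0085  0.0086  0.0044] turn [-0.    -0.003 -0.272] t 6.1333
```

Call:
jog_arm(increments=[[-0.0085, 0.0086, 0.004, 0, 0, -0.12, -1], [-0.0085, 0.0086, 0.004, 0, 0, -0.24, -1], [-0.0085, 0.0086, 0.004, 0, 0, -0.272, -1], [-0.0085, 0.0086, 0.004, 0, 0, -0.272, -1], [-0.0085, 0.0086, 0.004, 0, 0, -0.272, -1]])

```text
clock: 6.55
position: [0.5992, 0.2071, 0.1709]
ee_rot: [-0.033, 0.999, 0.0, -0.001]
ft_force: [-0.0, -0.2, 0.2]
grip_width: 0.289
grasp_force: 24.7
```

Run:
```python
from h import *
c=cam('wrist','w4.png');print(get_obs()['joint_pos'])
im=c['color'][:,:,::-1];cv2.imwrite('pics/w4.png',cv2.resize(im,(800,600),interpolation=cv2.INTER_CUBIC))
plan((.599,.207,.17),184.2);inhand(c,.019)
```

```text
[ 0.42389973  0.76327111 -1.25622262  1.49447743  0.72736296  1.41296979
  0.77192214]
shift [0.0004 0.     0.0013] turn [ 0.    -0.002 -0.008] t 6.6
px [252.4 242.9] 4206 [230 190  47 112]
tool-frame rect mm [1.9 0.6] [74.1 26.7] 1.1 depth ahead [0.0188 0.0199 0.0209]
```

View pics/w4.png

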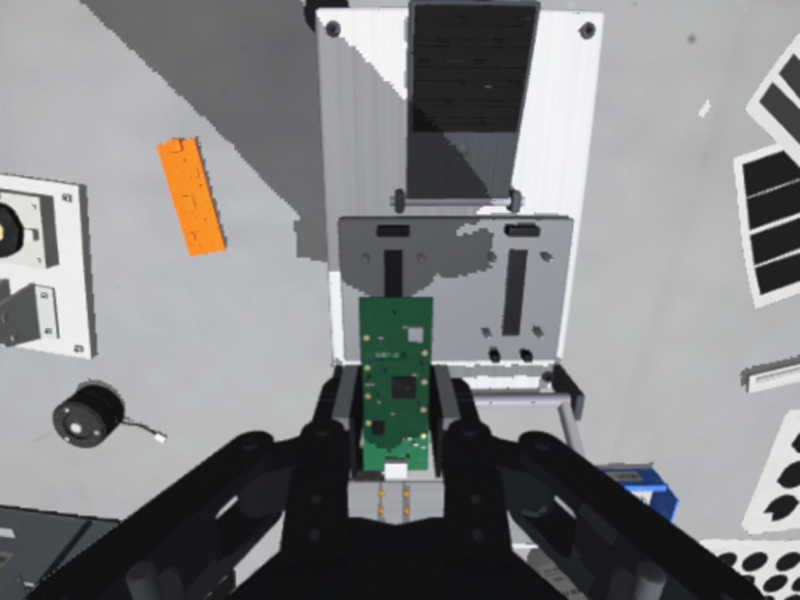

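The wrist view shows the right pocket beyond the board: front pins (365,257),(421,257). Left pocket pins are (491,257),(546,257),(487,332),(538,332), in 800-scale pixels.

Run:
```python
from h import *
c=ld('wrist');hsv=cv2.cvtColor(c['color'],cv2.COLOR_RGB2GRAY)
pts=np.array([(491,257),(546,257),(487,332),(538,332),(365,257),(421,257)])*.64-.2
# image right = tester +y ; up = -x
M=np.array([(4,40-17.5),(4,40+17.5),(56,40-17.5),(56,40+17.5),(4,-57.5),(4,-22.5)])/1000
for z in(.028,.034):
    W=onplane(c,pts,z);th,t,e=fit2(M,W[:,:2])
    R=np.array([[np.cos(th),-np.sin(th)],[np.sin(th),np.cos(th)]])
    print(z,np.degrees(th),t,e.round(4),'R',R@[.03,-.04]+t,'L',R@[.03,.04]+t)
```

```text
0.028 4.045408949561659 [0.56883525 0.24417573] [0.0004 0.0002 0.0005 0.0003 0.0004 0.0001] R [0.60158238 0.2063918 ] L [0.59593862 0.28619248]
0.034 4.04540894956168 [0.5671259  0.24285782] [0.0008 0.0012 0.001  0.001  0.0013 0.001 ] R [0.59987303 0.20507389] L [0.59422927 0.28487457]
```

Call:
jog_arm(increments=[[0, 0, 0.02, 0, 0, -0.008, -1], [0, 0, 0.045, 0, 0, -0.008, -1], [0, 0, 0.07, 0, 0, -0.008, -1], [0, 0, 0.09, 0, 0, -0.008, -1], [0, 0, 0.09, 0, 0, -0.008, -1]])

```text
clock: 7.02
position: [0.598, 0.2056, 0.0779]
ee_rot: [-0.037, 0.999, -0.001, -0.003]
ft_force: [-0.6, -0.2, -0.6]
grip_width: 0.287
grasp_force: 24.7
```

Run:
```python
from h import *
c=cam('wrist');s=cam('side')
a=cv2.resize(c['color'][120:340,160:440,::-1],None,fx=2.2,fy=2.2,interpolation=cv2.INTER_CUBIC)
b=cv2.resize(s['color'][215:285,160:260,::-1],None,fx=4,fy=4,interpolation=cv2.INTER_CUBIC)
W=np.zeros((600,800,3),np.uint8);h,w=a.shape[:2];W[:h,:w]=a;W[600-112:,:]=0
print(a.shape)
cv2.imwrite('pics/w5.png',a);cv2.imwrite('pics/s5.png',b)
plan((.599,.207,.08),184.2);inhand(c,.019)
```

```text
(484, 616, 3)
shift [0.0006 0.     0.0023] turn [ 0.    -0.001  0.   ] t 7.1167
px [252.5 241.9] 4208 [229 190  48 111]
tool-frame rect mm [ 6.4 -1.1] [70.7 25.7] 0.0 depth ahead [0.0227 0.0239 0.0249]
```

View pics/w5.png

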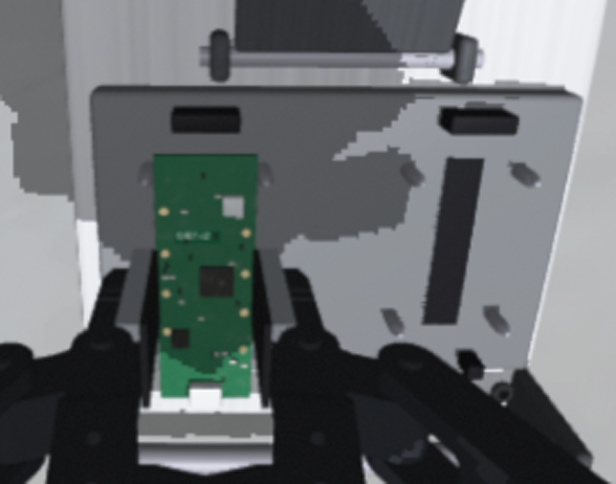

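The image shows left-pocket pins at crop (412,175),(525,174),(393,322),(497,320), and the board above the right pocket with its front pins flanking it. I'll compute board and pocket from the same camera, with a settled picture for the board.

Run:
```python
from h import *
c=ld('wrist');f=lambda a:np.array(a)/2.2+[160,120]-.3
M=np.array([(4,22.5),(4,57.5),(56,22.5),(56,57.5)])/1000
def show(W,M,n):
    th,t,e=fit2(M,W[:,:2]);R=np.array([[np.cos(th),-np.sin(th)],[np.sin(th),np.cos(th)]])
    print(n,np.degrees(th).round(2),e.round(4),'R',(R@[.03,-.04]+t).round(4),'L',(R@[.03,.04]+t).round(4))
show(onplane(c,f([(412,175),(525,174),(393,322),(497,320)]),.030),M,'mid')
show(onplane(c,f([(404,164),(515,163),(386,311),(489,309)]),.024),M,'base')
show(onplane(c,f([(420,185),(536,184),(400,333),(506,331)]),.036),M,'top')
print('slot depths',bydepth(c,f([(455,200),(440,300),(350,300)])).round(4))
def board(c):
    hsv=cv2.cvtColor(c['color'],cv2.COLOR_RGB2HSV);m=cv2.inRange(hsv,(50,70,25),(92,255,255))
    k,l,st,ce=cv2.connectedComponentsWithStats(m);i=1+np.argmax(st[1:,4]*(np.hypot(*(ce[1:]-[255,235]).T)<40))
    uv=np.argwhere(l==i)[:,::-1].astype(np.float32);z=np.median(bydepth(c,uv)[:,2])
    r=cv2.minAreaRect((onplane(c,uv,z)[:,:2]*1000).astype(np.float32));return np.round(r[0],1),np.round(r[1],1),r[2],z
print('old',board(c))
c2=cam('wrist');print('new',board(c2));o=get_obs();print(o['position'],Ro.from_quat(o['ee_rot']).as_matrix()[:,0])
```

```text
mid 4.21 [0.0003 0.0001 0.0001 0.0003] R [0.6012 0.2057] L [0.5953 0.2855]
base 4.35 [0.0003 0.0006 0.0007 0.0004] R [0.6005 0.2052] L [0.5945 0.285 ]
top 4.12 [0.0007 0.0004 0.0004 0.0007] R [0.6016 0.2061] L [0.5958 0.2859]
slot depths [[0.5804 0.2842 0.0238]
 [0.6161 0.2862 0.0252]
 [0.6182 0.2558 0.025 ]]
old (array([596.2, 205.7]), array([73.3, 26.7]), 4.217828273773193, np.float64(0.05842940289797077))
new (array([597.7, 207.2]), array([74.1, 26.7]), 4.148196697235107, np.float64(0.06283257495470948))
[0.60013626 0.20739327 0.08342519] [-9.97282455e-01 -7.36689606e-02 -7.67956143e-04]
```

View pics/s5.png

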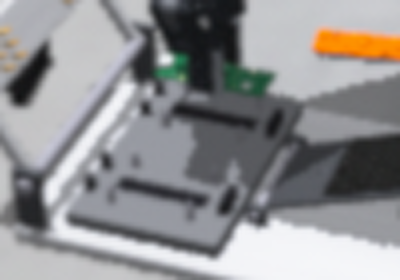

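Run:
```python
from h import *
s0=ld('side');f=lambda a:np.array(a)/4+[160,215]-.4
L,R=onplane(s0,f([(163,192),(214,116)]),.024);print('side slot centres L,R',L,R,np.linalg.norm(L-R))
st=onplane(s0,f([(230,192),(275,117)]),.034);print('front stops top',st)
sc=ld('scene');g=lambda a:np.array(a)/4+[110,150]-.4
print('scene slot centres',onplane(sc,g([(186,323),(305,262)]),.024),'stops',onplane(sc,g([(217,365),(340,299)]),.034))
w=np.array([(455,240)])/2.2+[160,120]-.3
for n in('side','scene'):
    c=cam(n);hsv=cv2.cvtColor(c['color'],cv2.COLOR_RGB2HSV);m=cv2.inRange(hsv,(50,70,30),(92,255,255))
    p=proj(c,[[.599,.207,.063]])[0];q=np.argwhere(m)[:,::-1];q=q[np.hypot(*(q-p).T)<30].astype(np.float32)
    P=onplane(c,q,.0635)[:,:2]*1000;r=cv2.minAreaRect(P.astype(np.float32));print(n,len(q),np.round(r[0],1),np.round(r[1],1),round(r[2],1), P.min(0),P.max(0))
print(get_obs()['position'])
```

```text
side slot centres L,R [0.59634366 0.28563802 0.024     ] [0.60162255 0.20543273 0.024     ] 0.08037881791492363
front stops top [[0.55279737 0.28070951 0.034     ]
 [0.55876228 0.20295563 0.034     ]]
scene slot centres [[0.59591298 0.28666259 0.024     ]
 [0.60131324 0.20766694 0.024     ]] stops [[0.55242512 0.2837091  0.034     ]
 [0.55867566 0.20374624 0.034     ]]
side 104 [601.5 207.2] [73.8 30.3] 6.5 [564.0860849  194.71154764] [636.80859912 225.99833559]
scene 197 [599.3 209.1] [75.1 26.3] 3.6 [561.29977292 193.80219468] [637.24310406 220.99760717]
[0.60051412 0.20749428 0.08400068]
```

Call:
jog_arm(increments=[[-0.0014, -0.0017, 0, 0, 0, 0, -1], [-0.0014, -0.0017, 0.004, 0, 0, 0, -1], [-0.0014, -0.0017, 0.008, 0, 0, 0, -1], [-0.0014, -0.0017, 0.012, 0, 0, 0, -1], [-0.0014, -0.0017, 0.012, 0, 0, 0, -1]])

```text
clock: 7.68
position: [0.601, 0.205, 0.0692]
ee_rot: [-0.037, 0.999, -0.0, -0.001]
ft_force: [-0.4, -0.1, 0.4]
grip_width: 0.285
grasp_force: 24.7
```

Call:
jog_arm(increments=[[0, 0, 0, 0, 0, 0, -1], [0, 0, 0, 0, 0, 0, -1], [0, 0, 0, 0, 0, 0, -1], [0, 0, 0, 0, 0, 0, -1]])

```text
clock: 8.02
position: [0.6015, 0.2054, 0.0705]
ee_rot: [-0.037, 0.999, 0.0, 0.0]
ft_force: [0.4, -0.2, -0.2]
grip_width: 0.286
grasp_force: 24.7
```

Call:
jog_arm(increments=[[0, 0, 0.004, 0, 0, 0, -1], [0, 0, 0.008, 0, 0, 0, -1], [0, 0, 0.012, 0, 0, 0, -1], [0, 0, 0.015, 0, 0, 0, -1], [0, 0, 0.0165, 0, 0, 0, -1]])

```text
clock: 8.43
position: [0.6012, 0.2052, 0.053]
ee_rot: [-0.037, 0.999, -0.0, -0.0]
ft_force: [-0.5, 0.3, 0.1]
grip_width: 0.289
grasp_force: 24.7
```

Call:
jog_arm(increments=[[0, 0, 0.0005, 0, 0, 0, -1], [0, 0, 0.001, 0, 0, 0, -1], [0, 0, 0.0015, 0, 0, 0, -1], [0, 0, 0.0015, 0, 0, 0, -1], [0, 0, 0.0015, 0, 0, 0, -1]])

```text
clock: 8.85
position: [0.6015, 0.2054, 0.0524]
ee_rot: [-0.037, 0.999, -0.0, 0.0]
ft_force: [0.1, -0.0, -0.0]
grip_width: 0.29
grasp_force: 24.7
```

Run:
```python
from h import *
c=cam('wrist');o=get_obs();print(o['position'],o['ft_force'])
a=cv2.resize(c['color'][120:340,160:440,::-1],None,fx=2.2,fy=2.2,interpolation=cv2.INTER_CUBIC);cv2.imwrite('pics/w6.png',a)
```

```text
[0.60148264 0.20539562 0.05241491] [-0.76869045 -0.3114331   1.0998407 ]
```

View pics/w6.png

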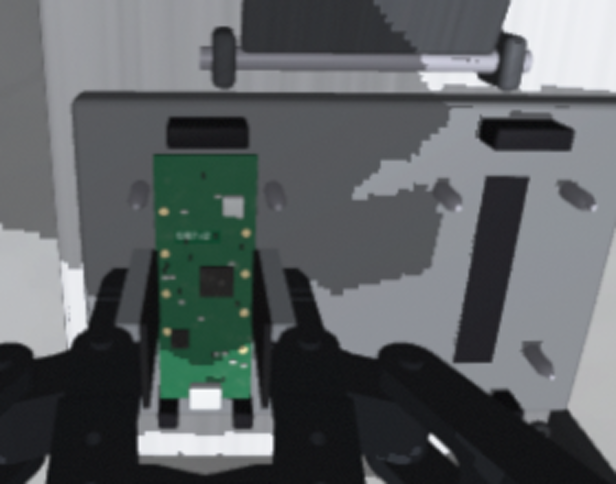

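Board sits centred between the pins and the stops (rear stops at (168,412),(243,412)). Lower the last millimetre and release.

Call:
jog_arm(increments=[[0, 0, 0.001, 0, 0, 0, -0.45], [0, 0, 0.001, 0, 0, 0, -0.3], [0, 0, 0.001, 0, 0, 0, -0.2], [0, 0, 0.001, 0, 0, 0, -0.1], [0, 0, 0.001, 0, 0, 0, 0]])

```text
clock: 9.32
position: [0.6015, 0.2054, 0.0513]
ee_rot: [-0.037, 0.999, -0.0, 0.0]
ft_force: [-0.2, -0.1, -0.0]
grip_width: 0.502
grasp_force: 0.0
```

Call:
jog_arm(increments=[[0, 0, 0, 0, 0, 0, 0], [0, 0, -0.01, 0, 0, 0, 0], [0, 0, -0.03, 0, 0, 0, 0], [0, 0, -0.06, 0, 0, 0, 0], [0, 0, -0.09, 0, 0, 0, 0]])

```text
clock: 9.73
position: [0.601, 0.2053, 0.1426]
ee_rot: [-0.037, 0.999, -0.0, -0.001]
ft_force: [0.9, -0.2, 0.6]
grip_width: 0.499
grasp_force: 0.0
```

Call:
jog_arm(increments=[[0, 0, -0.02, 0, 0, 0, 0], [0, 0, -0.03, 0, 0, 0, 0], [0, 0, -0.05, 0, 0, 0, 0], [0, 0, -0.05, 0, 0, 0, 0], [0, 0, -0.05, 0, 0, 0, 0]])

```text
clock: 10.15
position: [0.6016, 0.2055, 0.1918]
ee_rot: [-0.037, 0.999, 0.0, 0.001]
ft_force: [0.0, -0.5, -0.7]
grip_width: 0.495
grasp_force: 0.0
```

Run:
```python
from h import *
c=cam('wrist');hsv=cv2.cvtColor(c['color'],cv2.COLOR_RGB2HSV);m=cv2.inRange(hsv,(50,70,25),(92,255,255))
k,l,st,ce=cv2.connectedComponentsWithStats(m)
for i in range(1,k):
    if st[i,4]>150:
        uv=np.argwhere(l==i)[:,::-1].astype(np.float32);P=onplane(c,uv,.031)
        r=cv2.minAreaRect((P[:,:2]*1000).astype(np.float32));print(ce[i],st[i,4],np.round(r[0],1),np.round(r[1],1),r[2],'z',np.median(bydepth(c,uv)[:,2]))
o=get_obs();print(o['position'],o['joint_pos'])
plan((.445,-.239,.20),-37.7)
```

```text
[252.55371901 178.37791134] 1331 [600.6 205.7] [73.2 25.4] 4.166782379150391 z 0.03158490781566633
[0.60131789 0.20520464 0.19077019] [ 0.42826872  0.74847495 -1.2686492   1.4704225   0.71455732  1.44288048
  0.79404529]
shift [ 0.1888 -0.4314 -0.009 ] turn [-0.000e+00 -1.000e-03 -2.409e+00] t 10.2
```

Call:
jog_arm(increments=[[0, 0, 0, 0, 0, 0.12, 0.2], [0, 0, 0, 0, 0, 0.24, 0.2], [0, 0, 0, 0, 0, 0.36, 0.2], [0, 0, 0, 0, 0, 0.48, 0.2], [0, 0, 0, 0, 0, 0.6, 0.2]])

```text
clock: 10.62
position: [0.601, 0.2049, 0.1897]
ee_rot: [0.263, 0.965, -0.001, -0.001]
ft_force: [-1.1, 0.8, 0.8]
grip_width: 0.599
grasp_force: 0.0
```

Call:
jog_arm(increments=[[0, 0, 0, 0, 0, 0.12, 0.2], [0, 0, 0, 0, 0, 0.24, 0.2], [0, 0, 0, 0, 0, 0.36, 0.2], [0, 0, 0, 0, 0, 0.48, 0.2], [0, 0, 0, 0, 0, 0.6, 0.2]])

```text
clock: 11.03
position: [0.601, 0.2049, 0.1897]
ee_rot: [0.536, 0.844, -0.001, -0.001]
ft_force: [-0.2, -0.6, -0.3]
grip_width: 0.601
grasp_force: 0.0
```

Call:
jog_arm(increments=[[0, 0, 0, 0, 0, 0.12, 0.2], [0, 0, 0, 0, 0, 0.24, 0.2], [0, 0, 0, 0, 0, 0.36, 0.2], [0, 0, 0, 0, 0, 0.48, 0.2], [0, 0, 0, 0, 0, 0.6, 0.2]])

```text
clock: 11.45
position: [0.601, 0.2049, 0.1897]
ee_rot: [0.762, 0.648, -0.001, -0.0]
ft_force: [-0.9, 0.2, 0.4]
grip_width: 0.599
grasp_force: 0.0
```

Run:
```python
from h import *
plan((.446,-.239,.20),-37.7);print(get_obs()['joint_pos'])
```

```text
shift [-0.463  -0.0818 -0.0096] turn [0.    0.003 2.068] t 11.45
[ 0.27042532  0.57091611 -0.94062788  1.47887812  0.46583873  1.33056285
 -0.86734424]
```

Call:
jog_arm(increments=[[-0.035, -0.006, -0.003, 0, 0, 0, 0.2], [-0.073, -0.013, -0.006, 0, 0, 0, 0.2], [-0.11, -0.02, -0.01, 0, 0, 0, 0.2], [-0.15, -0.027, -0.01, 0, 0, 0, 0.2], [-0.18, -0.032, -0.01, 0, 0, 0, 0.2]])

```text
clock: 11.87
position: [0.5405, 0.029, 0.1999]
ee_rot: [0.76, 0.649, -0.001, -0.0]
ft_force: [0.3, -1.2, 0.4]
grip_width: 0.598
grasp_force: 0.0
```

Call:
jog_arm(increments=[[-0.035, -0.006, 0, 0, 0, 0, 0.2], [-0.073, -0.013, 0, 0, 0, 0, 0.2], [-0.11, -0.02, 0, 0, 0, 0, 0.2], [-0.15, -0.027, 0, 0, 0, 0, 0.2], [-0.18, -0.032, 0, 0, 0, 0, 0.2]])

```text
clock: 12.28
position: [0.4804, -0.1439, 0.2001]
ee_rot: [0.761, 0.649, -0.001, -0.001]
ft_force: [0.8, -0.8, 0.5]
grip_width: 0.599
grasp_force: 0.0
```

Call:
jog_arm(increments=[[-0.035, -0.006, 0, 0, 0, 0.1, 0.2], [-0.07, -0.012, 0, 0, 0, 0.2, 0.2], [-0.1, -0.018, 0, 0, 0, 0.3, 0.2], [-0.103, -0.018, 0, 0, 0, 0.4, 0.2], [-0.103, -0.018, 0, 0, 0, 0.5, 0.2]])

```text
clock: 12.7
position: [0.447, -0.2422, 0.1999]
ee_rot: [0.899, 0.437, -0.001, -0.001]
ft_force: [0.2, 0.8, 0.5]
grip_width: 0.599
grasp_force: 0.0
```

Call:
jog_arm(increments=[[0, 0, 0, 0, 0, 0.12, 0.2], [0, 0, 0, 0, 0, 0.24, 0.2], [0, 0, 0, 0, 0, 0.36, 0.2], [0, 0, 0, 0, 0, 0.48, 0.2], [0, 0, 0, 0, 0, 0.6, 0.2]])

```text
clock: 13.12
position: [0.4481, -0.2394, 0.2]
ee_rot: [0.988, 0.154, -0.001, -0.001]
ft_force: [-0.2, 0.8, 0.2]
grip_width: 0.602
grasp_force: 0.0
```

Call:
jog_arm(increments=[[0, 0, 0, 0, 0, 0.12, 0.2], [0, 0, 0, 0, 0, 0.24, 0.2], [0, 0, 0, 0, 0, 0.36, 0.2], [0, 0, 0, 0, 0, 0.48, 0.2], [0, 0, 0, 0, 0, 0.6, 0.2]])

```text
clock: 13.53
position: [0.4481, -0.2394, 0.2]
ee_rot: [0.989, -0.145, -0.001, -0.0]
ft_force: [1.0, -0.0, 0.4]
grip_width: 0.605
grasp_force: 0.0
```

Run:
```python
from h import *
plan((.446,-.239,.19),-37.7);print(get_obs()['joint_pos'])
```

```text
shift [-0.0021  0.0002  0.01  ] turn [-0.     0.002  0.367] t 13.5333
[ 1.05338315  0.18197841 -0.71211873  1.80791133  0.12686466  1.20003081
 -1.55834854]
```

Call:
jog_arm(increments=[[-0.002, 0, 0.01, 0, 0, 0.12, 0.2], [-0.002, 0, 0.01, 0, 0, 0.24, 0.2], [-0.002, 0, 0.01, 0, 0, 0.36, 0.2], [-0.002, 0, 0.01, 0, 0, 0.367, 0.2], [-0.002, 0, 0.01, 0, 0, 0.367, 0.2]])

```text
clock: 13.95
position: [0.4465, -0.2388, 0.1905]
ee_rot: [0.948, -0.318, -0.001, -0.0]
ft_force: [0.5, -0.7, -0.8]
grip_width: 0.596
grasp_force: 0.0
```

Run:
```python
from h import *
cam('wrist');cam('wrist');c=cam('wrist');hsv=cv2.cvtColor(c['color'],cv2.COLOR_RGB2HSV);m=cv2.inRange(hsv,(50,80,40),(92,255,255))
k,l,st,ce=cv2.connectedComponentsWithStats(m);o=get_obs()
for i in range(1,k):
    uv=np.argwhere(l==i)[:,::-1].astype(np.float32);P=onplane(c,uv,.007)
    if st[i,4]>300 and np.hypot(*(P[:,:2].mean(0)-[.447,-.24]))<.03:
        r=cv2.minAreaRect((P[:,:2]*1000).astype(np.float32));print(ce[i],st[i,4],np.round(r[0],1),np.round(r[1],1),r[2])
        plan((r[0][0]/1000,r[0][1]/1000,.027),r[2]-90)
print(o['position'],o['joint_pos'])
cv2.imwrite('pics/w7.png',cv2.resize(c['color'][:,:,::-1],(800,600)))
```

```text
[254.46666667 170.0173516 ] 1095 [ 447.1 -242.1] [24.8 72.8] 51.442054748535156
shift [0.0023 0.0024 0.164 ] turn [0.    0.    0.025] t 14.1
[ 0.4468306  -0.23885609  0.19100246] [ 1.02108989  0.18090239 -0.67583512  1.82483179  0.12206141  1.17813968
 -1.9126577 ]
```

View pics/w7.png

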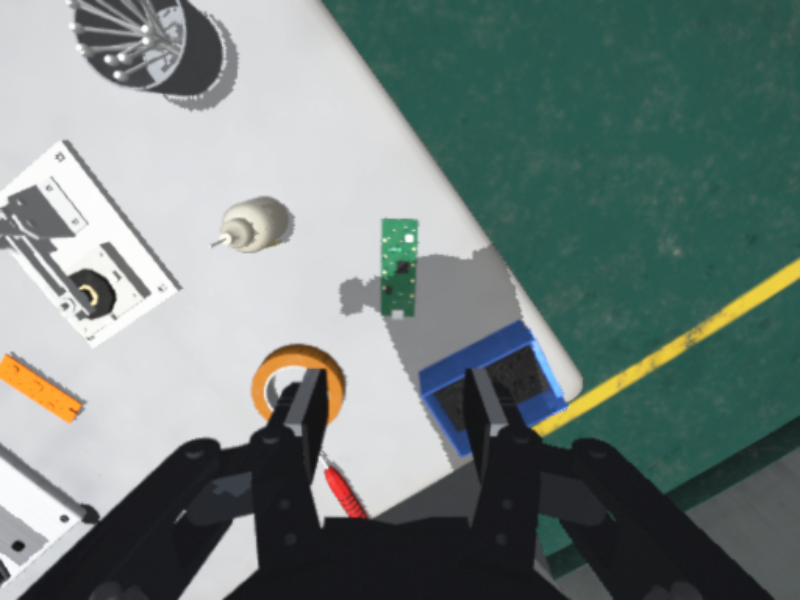

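Board 2 is at (400,267), its connector at the bottom (398,314) and the tape at (298,390). The blue bin is clear to the lower right. Descend and grip.

Call:
jog_arm(increments=[[0.0023, 0.0024, 0.035, 0, 0, 0.025, 0.2], [0.0023, 0.0024, 0.075, 0, 0, 0.025, 0.2], [0.0023, 0.0024, 0.115, 0, 0, 0.025, 0.1], [0.0023, 0.0024, 0.145, 0, 0, 0.025, 0], [0.0023, 0.0024, 0.145, 0, 0, 0.025, 0]])

```text
clock: 14.52
position: [0.4438, -0.2405, 0.0409]
ee_rot: [0.944, -0.331, -0.004, -0.001]
ft_force: [-1.8, -0.2, 0.6]
grip_width: 0.5
grasp_force: 0.0
```

Call:
jog_arm(increments=[[0, 0, 0.008, 0, 0, 0, 0], [0, 0, 0.014, 0, 0, 0, 0.0], [0, 0, 0.0175, 0, 0, 0, 0], [0, 0, 0.0185, 0, 0, 0, 0], [0, 0, 0.0185, 0, 0, 0, 0]])

```text
clock: 14.93
position: [0.4479, -0.2426, 0.0287]
ee_rot: [0.943, -0.332, 0.001, 0.0]
ft_force: [0.1, -0.5, 0.6]
grip_width: 0.5
grasp_force: 0.0
```

Call:
jog_arm(increments=[[0, 0, 0, 0, 0, 0, -0.2], [0, 0, 0, 0, 0, 0, -0.35], [0, 0, 0, 0, 0, 0, -0.5], [0, 0, 0, 0, 0, 0, -1], [0, 0, 0, 0, 0, 0, -1]], grip_force=25)

```text
clock: 15.35
position: [0.4478, -0.2424, 0.0285]
ee_rot: [0.943, -0.332, 0.0, 0.0]
ft_force: [-1.4, 0.1, 6.2]
grip_width: 0.287
grasp_force: 24.2
```

Run:
```python
from h import *
cam('wrist');cam('wrist');c=cam('wrist');o=get_obs();print(o['position'],o['ft_force'],o['grasp_force'],o['grip_width']);inhand(c,.019)
```

```text
[ 0.4477713  -0.24243004  0.02853388] [-1.86520841  0.87799474  5.81726675] 24.239257872104645 0.2888135134644455
px [252.7 240.8] 4138 [230 189  47 110]
tool-frame rect mm [0.6 1. ] [26.  72.3] 89.9 depth ahead [0.0198 0.0209 0.0219]
```

Call:
jog_arm(increments=[[0, 0, -0.005, 0, 0, 0, -1], [0, 0, -0.03, 0, 0, 0, -1], [0, 0, -0.07, 0, 0, 0, -1], [0, 0, -0.11, 0, 0, 0, -1], [0, 0, -0.15, 0, 0, 0, -1]])

```text
clock: 15.92
position: [0.4471, -0.2416, 0.1798]
ee_rot: [0.944, -0.331, -0.0, -0.0]
ft_force: [0.7, -1.4, -0.3]
grip_width: 0.285
grasp_force: 24.7
```

Call:
jog_arm(increments=[[0, 0, -0.02, 0, 0, -0.12, -1], [0, 0, -0.02, 0, 0, -0.24, -1], [0, 0, -0.02, 0, 0, -0.36, -1], [0, 0, -0.02, 0, 0, -0.48, -1], [0, 0, -0.02, 0, 0, -0.6, -1]])

```text
clock: 16.33
position: [0.4473, -0.2421, 0.1984]
ee_rot: [0.999, -0.035, 0.0, 0.0]
ft_force: [-0.5, 0.3, -0.5]
grip_width: 0.287
grasp_force: 24.7
```

Call:
jog_arm(increments=[[0, 0, 0, 0, 0, -0.12, -1], [0, 0, 0, 0, 0, -0.24, -1], [0, 0, 0, 0, 0, -0.36, -1], [0, 0, 0, 0, 0, -0.48, -1], [0, 0, 0, 0, 0, -0.6, -1]])

```text
clock: 16.75
position: [0.4473, -0.242, 0.1982]
ee_rot: [0.965, 0.262, 0.0, 0.0]
ft_force: [-0.7, -0.4, 0.1]
grip_width: 0.28
grasp_force: 24.7
```

Call:
jog_arm(increments=[[0, 0, 0, 0, 0, -0.12, -1], [0, 0, 0, 0, 0, -0.24, -1], [0, 0, 0, 0, 0, -0.36, -1], [0, 0, 0, 0, 0, -0.48, -1], [0, 0, 0, 0, 0, -0.6, -1]])

```text
clock: 17.17
position: [0.4473, -0.242, 0.1982]
ee_rot: [0.845, 0.535, -0.0, 0.0]
ft_force: [-0.0, -0.8, -0.0]
grip_width: 0.287
grasp_force: 24.7
```

Run:
```python
from h import *
o=get_obs();print(o['position'],o['grasp_force'],o['joint_pos']);plan((.596,.285,.19),184.2)
```

```text
[ 0.44730151 -0.24201307  0.19815498] 24.669879376888275 [ 1.20553528  0.21723674 -0.88298684  1.8045688   0.17969362  1.20320232
 -0.1717189 ]
shift [ 0.5401 -0.0904  0.008 ] turn [-0.     0.    -2.085] t 17.1667
```

Call:
jog_arm(increments=[[0.035, -0.006, 0, 0, 0, 0, -1], [0.073, -0.012, 0, 0, 0, 0, -1], [0.11, -0.018, 0, 0, 0, 0, -1], [0.15, -0.025, 0, 0, 0, 0, -1], [0.18, -0.03, 0, 0, 0, 0, -1]])

```text
clock: 17.58
position: [0.4984, -0.0635, 0.1985]
ee_rot: [0.846, 0.534, 0.0, 0.0]
ft_force: [-0.4, -0.0, 0.1]
grip_width: 0.285
grasp_force: 24.7
```

Call:
jog_arm(increments=[[0.035, -0.006, 0, 0, 0, 0, -1], [0.073, -0.012, 0, 0, 0, 0, -1], [0.11, -0.018, 0, 0, 0, 0, -1], [0.15, -0.025, 0, 0, 0, 0, -1], [0.18, -0.03, 0, 0, 0, 0, -1]])

```text
clock: 18.0
position: [0.5489, 0.1117, 0.1983]
ee_rot: [0.846, 0.533, 0.0, -0.0]
ft_force: [0.5, -0.6, 0.7]
grip_width: 0.287
grasp_force: 24.7
```

Call:
jog_arm(increments=[[0.035, -0.006, 0, 0, 0, 0, -1], [0.073, -0.012, 0, 0, 0, 0, -1], [0.11, -0.018, 0, 0, 0, 0, -1], [0.15, -0.025, 0, 0, 0, 0, -1], [0.18, -0.03, 0, 0, 0, 0, -1]])

```text
clock: 18.42
position: [0.5994, 0.2869, 0.1978]
ee_rot: [0.846, 0.533, 0.0, -0.0]
ft_force: [-0.1, -0.3, -0.6]
grip_width: 0.286
grasp_force: 24.7
```

Call:
jog_arm(increments=[[0, 0, 0, 0, 0, -0.12, -1], [0, 0, 0, 0, 0, -0.24, -1], [0, 0, 0, 0, 0, -0.36, -1], [0, 0, 0, 0, 0, -0.48, -1], [0, 0, 0, 0, 0, -0.6, -1]])

```text
clock: 18.83
position: [0.5996, 0.2836, 0.198]
ee_rot: [0.649, 0.761, -0.0, 0.0]
ft_force: [-0.6, 1.3, 1.1]
grip_width: 0.283
grasp_force: 24.7
```

Call:
jog_arm(increments=[[0, 0, 0, 0, 0, -0.12, -1], [0, 0, 0, 0, 0, -0.24, -1], [0, 0, 0, 0, 0, -0.36, -1], [0, 0, 0, 0, 0, -0.48, -1], [0, 0, 0, 0, 0, -0.6, -1]])

```text
clock: 19.25
position: [0.5997, 0.2834, 0.1981]
ee_rot: [0.395, 0.919, -0.0, 0.0]
ft_force: [0.6, -0.6, 0.1]
grip_width: 0.289
grasp_force: 24.7
```

Call:
jog_arm(increments=[[0, 0, 0, 0, 0, -0.12, -1], [0, 0, 0, 0, 0, -0.24, -1], [0, 0, 0, 0, 0, -0.36, -1], [0, 0, 0, 0, 0, -0.48, -1], [0, 0, 0, 0, 0, -0.6, -1]])

```text
clock: 19.67
position: [0.5997, 0.2834, 0.198]
ee_rot: [0.106, 0.994, -0.0, -0.0]
ft_force: [-0.1, -0.1, 0.9]
grip_width: 0.286
grasp_force: 24.7
```

Run:
```python
from h import *
o=get_obs();print(o['position'],o['grasp_force'],o['joint_pos']);plan((.596,.285,.12),184.2)
```

```text
[0.59969532 0.28337084 0.19803098] 24.684056639671326 [ 0.2592243   0.79145076 -1.25306018  1.37956285  0.74548168  1.48641015
  0.40686531]
shift [0.004  0.0008 0.078 ] turn [-0.    -0.    -0.285] t 19.6667
```

Call:
jog_arm(increments=[[0.004, 0.0008, 0, 0, 0, -0.12, -1], [0.004, 0.0008, 0, 0, 0, -0.24, -1], [0.004, 0.0008, 0.02, 0, 0, -0.285, -1], [0.004, 0.0008, 0.05, 0, 0, -0.285, -1], [0.004, 0.0008, 0.078, 0, 0, -0.285, -1]])

```text
clock: 20.08
position: [0.5962, 0.2851, 0.1194]
ee_rot: [-0.034, 0.999, 0.0, 0.001]
ft_force: [0.3, -0.4, -1.1]
grip_width: 0.292
grasp_force: 24.7
```

Call:
jog_arm(increments=[[0, 0, 0.015, 0, 0, 0, -1], [0, 0, 0.03, 0, 0, 0, -1], [0, 0, 0.042, 0, 0, 0, -1], [0, 0, 0.048, 0, 0, 0, -1], [0, 0, 0.05, 0, 0, 0, -1]])

```text
clock: 20.5
position: [0.5959, 0.2853, 0.0693]
ee_rot: [-0.034, 0.999, -0.0, -0.0]
ft_force: [-1.0, 0.3, 0.6]
grip_width: 0.291
grasp_force: 24.7
```

Call:
jog_arm(increments=[[0, 0, 0, 0, 0, 0, -1], [0, 0, 0, 0, 0, 0, -1], [0, 0, 0, 0, 0, 0, -1], [0, 0, 0, 0, 0, 0, -1]])

```text
clock: 20.83
position: [0.5962, 0.2856, 0.0706]
ee_rot: [-0.034, 0.999, 0.0, 0.001]
ft_force: [-0.5, 0.2, 0.4]
grip_width: 0.288
grasp_force: 24.7
```

Run:
```python
from h import *
plan((.596,.285,.0535),184.2)
c=cam('wrist');hsv=cv2.cvtColor(c['color'],cv2.COLOR_RGB2HSV);m=cv2.inRange(hsv,(50,70,25),(92,255,255))
k,l,st,ce=cv2.connectedComponentsWithStats(m)
for i in range(1,k):
    if st[i,4]>300:
        uv=np.argwhere(l==i)[:,::-1].astype(np.float32);z=np.median(bydepth(c,uv)[:,2]);P=onplane(c,uv,z)
        r=cv2.minAreaRect((P[:,:2]*1000).astype(np.float32));print(ce[i],st[i,4],np.round(r[0],1),np.round(r[1],1),r[2],'z',z)
cv2.imwrite('pics/w8.png',cv2.resize(c['color'][120:340,60:340,::-1],None,fx=2.2,fy=2.2,interpolation=cv2.INTER_CUBIC))
```

```text
shift [ 0.0003 -0.0005  0.0171] turn [ 0.     0.001 -0.006] t 20.8333
[130.60685544 227.22563338] 3355 [600.  205.8] [74.4 26.3] 4.24782133102417 z 0.0313988024817668
[252.52319961 240.14378927] 4138 [594.3 285.5] [74.  26.4] 3.8240747451782227 z 0.049382678556546176
```

View pics/w8.png

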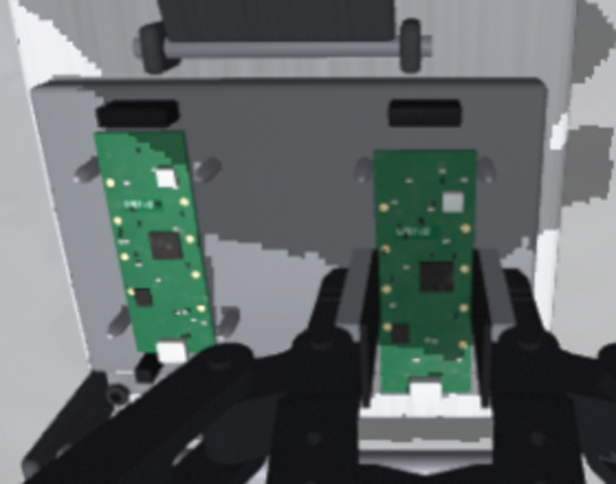

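Board 1 lies correctly in its pocket (left in the view, connector at (172,351) at the hinge end). Board 2 is aligned over the other pocket, so lower and release.

Call:
jog_arm(increments=[[0, 0, 0.004, 0, 0, 0, -1], [0, 0, 0.008, 0, 0, 0, -1], [0, 0, 0.012, 0, 0, 0, -1], [0, 0, 0.015, 0, 0, 0, -1], [0, 0, 0.017, 0, 0, 0, -1]])

```text
clock: 21.3
position: [0.5958, 0.2852, 0.0524]
ee_rot: [-0.034, 0.999, -0.0, -0.0]
ft_force: [-5.3, -5.8, 17.8]
grip_width: 0.287
grasp_force: 26.1
```

Call:
jog_arm(increments=[[0, 0, 0, 0, 0, 0, -1], [0, 0, 0.0005, 0, 0, 0, -1], [0, 0, 0.001, 0, 0, 0, -1], [0, 0, 0.001, 0, 0, 0, -1], [0, 0, 0.001, 0, 0, 0, -1]])

```text
clock: 21.72
position: [0.5959, 0.2854, 0.0526]
ee_rot: [-0.034, 0.999, -0.0, 0.0]
ft_force: [-2.5, -3.9, 9.6]
grip_width: 0.287
grasp_force: 25.4
```

Call:
jog_arm(increments=[[0, 0, 0, 0, 0, 0, -0.45], [0, 0, 0, 0, 0, 0, -0.3], [0, 0, 0, 0, 0, 0, -0.2], [0, 0, 0, 0, 0, 0, -0.1], [0, 0, 0, 0, 0, 0, 0]])

```text
clock: 22.13
position: [0.5959, 0.2853, 0.0515]
ee_rot: [-0.034, 0.999, -0.0, -0.0]
ft_force: [0.2, 0.3, -0.2]
grip_width: 0.5
grasp_force: 0.0
```

Call:
jog_arm(increments=[[0, 0, 0, 0, 0, 0, 0], [0, 0, -0.01, 0, 0, 0, 0], [0, 0, -0.03, 0, 0, 0, 0], [0, 0, -0.06, 0, 0, 0, 0], [0, 0, -0.09, 0, 0, 0, 0]])

```text
clock: 22.55
position: [0.5955, 0.2852, 0.143]
ee_rot: [-0.034, 0.999, -0.0, -0.001]
ft_force: [0.8, 0.1, 0.2]
grip_width: 0.498
grasp_force: 0.0
```

Call:
jog_arm(increments=[[0, 0, -0.02, 0, 0, 0, 0], [0, 0, -0.03, 0, 0, 0, 0], [0, 0, -0.05, 0, 0, 0, 0], [0, 0, -0.05, 0, 0, 0, 0], [0, 0, -0.05, 0, 0, 0, 0]])

```text
clock: 22.97
position: [0.596, 0.2855, 0.1922]
ee_rot: [-0.034, 0.999, 0.0, 0.001]
ft_force: [0.5, -0.1, -0.0]
grip_width: 0.497
grasp_force: 0.0
```

```bash
cat >> h.py <<'E'
def placed(n='wrist'):
    c=cam(n);hsv=cv2.cvtColor(c['color'],cv2.COLOR_RGB2HSV);m=cv2.inRange(hsv,(50,70,25),(92,255,255))
    k,l,st,ce=cv2.connectedComponentsWithStats(m)
    for i in range(1,k):
        if st[i,4]>60:
            uv=np.argwhere(l==i)[:,::-1].astype(np.float32);P=onplane(c,uv,.031)
            if np.hypot(*(P[:,:2].mean(0)-[.598,.245]))>.08: continue
            r=cv2.minAreaRect((P[:,:2]*1000).astype(np.float32));print(n,ce[i].round(),st[i,4],np.round(r[0],1),np.round(r[1],1),round(r[2],1),'z',np.median(bydepth(c,uv)[:,2]).round(4))
E
python3 - <<'E'
from h import *
cam('wrist');placed();plan((.450,.236,.19),184.2);print(get_obs()['joint_pos'])
E
```

```text
wrist [179. 178.] 1351 [600.4 205.9] [74.8 26.3] 4.8 z 0.0314
wrist [253. 178.] 1341 [594.5 285.7] [73.1 25.3] 4.2 z 0.0316
shift [ 0.1487 -0.0391  0.0009] turn [-0.001 -0.001 -0.006] t 23.0667
[ 0.2741788   0.82268687 -1.29533955  1.39533679  0.78570531  1.49446515
  0.65775568]
```

Both boards measure in their pockets (z .0315, spacing 80 mm). Now shut the gripper and go over the treadle.

Call:
jog_arm(increments=[[0.035, -0.01, 0, 0, 0, 0, -0.3], [0.07, -0.02, 0, 0, 0, 0, -0.6], [0.105, -0.03, 0, 0, 0, 0, -1], [0.14, -0.04, 0, 0, 0, 0, -1], [0.141, -0.0406, 0, 0, 0, -0.006, -1]])

```text
clock: 23.48
position: [0.4519, 0.2334, 0.1896]
ee_rot: [-0.038, 0.999, -0.003, -0.002]
ft_force: [1.1, 0.4, 0.4]
grip_width: -0.0
grasp_force: 0.0
```

Call:
jog_arm(increments=[[0, 0, 0.02, 0, 0, 0, -1], [0, 0, 0.04, 0, 0, 0, -1], [0, 0, 0.06, 0, 0, 0, -1], [0, 0, 0.08, 0, 0, 0, -1], [0, 0, 0.085, 0, 0, 0, -1]])

```text
clock: 23.9
position: [0.4565, 0.234, 0.1034]
ee_rot: [-0.037, 0.999, -0.001, -0.002]
ft_force: [-0.1, 0.4, 0.4]
grip_width: 0.002
grasp_force: 0.0
```

Run:
```python
from h import *
c=cam('side');c=cam('side');plan((.458,.2354,.085),184.2);o=get_obs();print(o['ft_force'],o['joint_pos'])
cv2.imwrite('pics/s9.png',cv2.resize(c['color'][180:310,130:303,::-1],None,fx=4,fy=4,interpolation=cv2.INTER_CUBIC))
```

```text
shift [-0.0009  0.0004  0.0207] turn [-0.001 -0.002  0.   ] t 24.0
[0.54474362 0.7278258  0.70999704] [ 0.50004299  0.62337244 -1.32251373  1.87238178  0.65575568  1.18481539
  0.59286584]
```

View pics/s9.png

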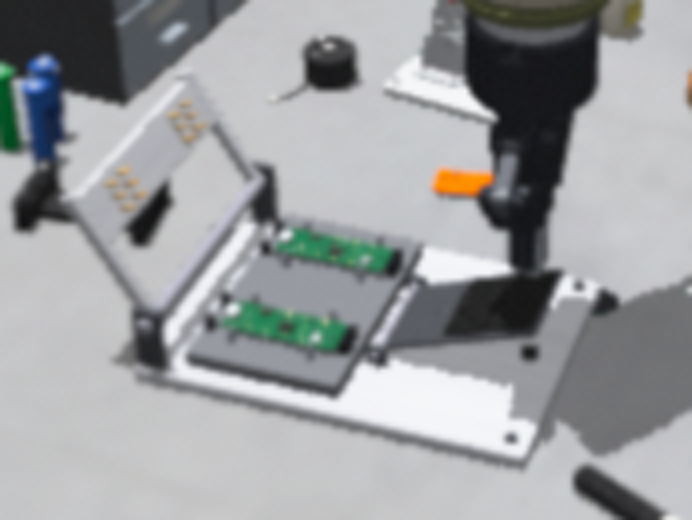

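The view shows both boards lying in their pockets, bar open, gripper above the tread at (525,265). I note I've now viewed more pictures than the 10 allowed, so I'll work from numbers only from here.

Call:
jog_arm(increments=[[0, 0, 0.006, 0, 0, 0, -1], [0, 0, 0.012, 0, 0, 0, -1], [0, 0, 0.018, 0, 0, 0, -1], [0, 0, 0.022, 0, 0, 0, -1], [0, 0, 0.026, 0, 0, 0, -1]])

```text
clock: 24.42
position: [0.4581, 0.2356, 0.0809]
ee_rot: [-0.037, 0.999, 0.0, 0.0]
ft_force: [-1.8, -1.0, 8.0]
grip_width: 0.001
grasp_force: 3.7
```

Call:
jog_arm(increments=[[0, 0, 0.004, 0, 0, 0, -1], [0, 0, 0.008, 0, 0, 0, -1], [0, 0, 0.012, 0, 0, 0, -1], [0, 0, 0.015, 0, 0, 0, -1], [0, 0, 0.018, 0, 0, 0, -1]])

```text
clock: 24.83
position: [0.4576, 0.236, 0.0632]
ee_rot: [-0.037, 0.999, 0.0, -0.0]
ft_force: [-4.0, -0.9, 9.5]
grip_width: -0.001
grasp_force: 4.7
```

Call:
jog_arm(increments=[[0, 0, 0.002, 0, 0, 0, -1], [0, 0, 0.003, 0, 0, 0, -1], [0, 0, 0.004, 0, 0, 0, -1], [0, 0, 0.004, 0, 0, 0, -1], [0, 0, 0.004, 0, 0, 0, -1]])

```text
clock: 25.25
position: [0.4572, 0.236, 0.0592]
ee_rot: [-0.037, 0.999, 0.0, -0.0]
ft_force: [-4.9, -1.5, 9.9]
grip_width: 0.004
grasp_force: 4.7
```

Call:
jog_arm(increments=[[0, 0, 0.001, 0, 0, 0, -1], [0, 0, 0.002, 0, 0, 0, -1], [0, 0, 0.003, 0, 0, 0, -1], [0, 0, 0.003, 0, 0, 0, -1]])

```text
clock: 25.58
position: [0.4571, 0.236, 0.0562]
ee_rot: [-0.037, 0.999, 0.0, -0.001]
ft_force: [-6.8, -1.8, 10.5]
grip_width: -0.001
grasp_force: 5.1
```

Call:
jog_arm(increments=[[0, 0, 0.001, 0, 0, 0, -1], [0, 0, 0.002, 0, 0, 0, -1], [0, 0, 0.002, 0, 0, 0, -1], [0, 0, 0.002, 0, 0, 0, -1]])

```text
clock: 25.92
position: [0.4572, 0.2362, 0.055]
ee_rot: [-0.037, 0.999, -0.0, -0.0]
ft_force: [-8.9, -3.0, 20.4]
grip_width: 0.005
grasp_force: 10.3
```

Force jumps at TCP z .055 (tip at 30 mm): that is the stop. Press slightly more, hold, then measure the bar height via depth.

Call:
jog_arm(increments=[[0, 0, 0.0015, 0, 0, 0, -1], [0, 0, 0.002, 0, 0, 0, -1], [0, 0, 0.002, 0, 0, 0, -1], [0, 0, 0.002, 0, 0, 0, -1], [0, 0, 0.002, 0, 0, 0, -1]])

```text
clock: 26.33
position: [0.4572, 0.2364, 0.0544]
ee_rot: [-0.037, 0.999, -0.001, -0.0]
ft_force: [-16.1, -9.8, 43.3]
grip_width: 0.001
grasp_force: 21.0
```

Call:
jog_arm(increments=[[0, 0, 0, 0, 0, 0, -1], [0, 0, 0, 0, 0, 0, -1], [0, 0, 0, 0, 0, 0, -1], [0, 0, 0, 0, 0, 0, -1], [0, 0, 0, 0, 0, 0, -1]])

```text
clock: 26.75
position: [0.4572, 0.2363, 0.0544]
ee_rot: [-0.037, 0.999, -0.001, -0.0]
ft_force: [-16.3, -9.2, 43.1]
grip_width: 0.001
grasp_force: 21.0
```

Call:
jog_arm(increments=[[0, 0, 0, 0, 0, 0, -1], [0, 0, 0, 0, 0, 0, -1], [0, 0, 0, 0, 0, 0, -1], [0, 0, 0, 0, 0, 0, -1], [0, 0, 0, 0, 0, 0, -1]])

```text
clock: 27.17
position: [0.4572, 0.2364, 0.0544]
ee_rot: [-0.037, 0.999, -0.001, -0.0]
ft_force: [-15.7, -9.8, 42.9]
grip_width: -0.003
grasp_force: 21.0
```

Run:
```python
from h import *
c=cam('scene');v,u=np.mgrid[150:300,110:250];uv=np.c_[u.ravel(),v.ravel()]
P=bydepth(c,uv);th=np.radians(4.2);d=P[:,:2]-[.5679,.2435];x=d@[np.cos(th),np.sin(th)];y=d@[-np.sin(th),np.cos(th)]
for a,b in((-.02,.0),(0,.03),(.03,.06),(.06,.09),(.1,.15)):
    k=(x>a)&(x<b)&(abs(y)<.074);print(a,b,np.percentile(P[k,2],[50,90,97]).round(4))
print(get_obs()['ft_force'],get_obs()['clock'])
```

```text
-0.02 0.0 [0.022  0.03   0.0318]
0 0.03 [0.0376 0.0466 0.0476]
0.03 0.06 [0.0461 0.0479 0.0488]
0.06 0.09 [0.0233 0.0333 0.0483]
0.1 0.15 [0.0019 0.0467 0.0489]
[-15.28487582 -10.01680841  43.4036432 ] 27.2167
```

The bar lies level (z ≈ .047) and the hold has lasted over 1.2 s. Let it up gently.

Call:
jog_arm(increments=[[0, 0, -0.004, 0, 0, 0, -1], [0, 0, -0.007, 0, 0, 0, -1], [0, 0, -0.01, 0, 0, 0, -1], [0, 0, -0.013, 0, 0, 0, -1], [0, 0, -0.016, 0, 0, 0, -1]])

```text
clock: 27.63
position: [0.4595, 0.2362, 0.069]
ee_rot: [-0.037, 0.999, 0.001, 0.002]
ft_force: [5.3, 1.9, 5.5]
grip_width: 0.002
grasp_force: 3.4
```

Call:
jog_arm(increments=[[0, 0, -0.003, 0, 0, 0, -1], [0, 0, -0.006, 0, 0, 0, -1], [0, 0, -0.009, 0, 0, 0, -1], [0, 0, -0.012, 0, 0, 0, -1], [0, 0, -0.015, 0, 0, 0, -1]])

```text
clock: 28.05
position: [0.4599, 0.2358, 0.0839]
ee_rot: [-0.036, 0.999, 0.001, 0.002]
ft_force: [0.6, -0.4, 0.9]
grip_width: -0.002
grasp_force: 0.0
```

Call:
jog_arm(increments=[[0, 0, -0.01, 0, 0, 0, -1], [0, 0, -0.03, 0, 0, 0, -1], [0, 0, -0.06, 0, 0, 0, -1], [0, 0, -0.09, 0, 0, 0, -1], [0, 0, -0.1, 0, 0, 0, -1]])

```text
clock: 28.47
position: [0.4584, 0.2367, 0.1867]
ee_rot: [-0.037, 0.999, 0.001, 0.001]
ft_force: [0.8, -0.2, 0.4]
grip_width: -0.002
grasp_force: 0.0
```

Call:
jog_arm(increments=[[0, 0, 0, 0, 0, 0, -1], [0, 0, 0, 0, 0, 0, -1], [0, 0, 0, 0, 0, 0, -1], [0, 0, 0, 0, 0, 0, -1], [0, 0, 0, 0, 0, 0, -1]])

```text
clock: 28.88
position: [0.4575, 0.2351, 0.1818]
ee_rot: [-0.037, 0.999, -0.0, -0.001]
ft_force: [-0.1, -0.5, -0.2]
grip_width: 0.003
grasp_force: 0.0
```

Run:
```python
from h import *
placed('scene');placed('side')
c=ld('scene');v,u=np.mgrid[100:300,110:250];P=bydepth(c,np.c_[u.ravel(),v.ravel()])
th=np.radians(4.2);d=P[:,:2]-[.5679,.2435];x=d@[np.cos(th),np.sin(th)];y=d@[-np.sin(th),np.cos(th)]
for n,k in dict(bar=(x>.1)&(x<.16)&(abs(y)<.074),tread=(abs(x+.11)<.006)&(abs(y)<.03)).items():print(n,np.percentile(P[k,2],[10,50,90,97]).round(4))
print(get_obs()['ft_force'],get_obs()['clock'])
```

```text
scene [156. 230.] 245 [595.  286.7] [75.4 25.3] 3.9 z 0.0287
side [214. 242.] 168 [598.7 207.2] [76.  27.7] 3.6 z 0.0304
side [202. 261.] 196 [592.5 287. ] [74.4 27.1] 4.0 z 0.0305
bar [-0.0019  0.0949  0.1171  0.1202]
tread [0.0095 0.054  0.2111 0.2132]
[ 0.76414876  0.43158258 -1.4752204 ] 28.9833
```

The treadle is back up (tread at 54 mm), the bar is open, both boards are in place (within tolerance) and the robot is clear.

```bash
python3 -c "
from h import *
print(workorder.hand_in())"
```

```text
the job is handed in; nothing more can be done
None
```

The job is handed in: both boards sit in the pockets with connectors towards the hinge, the treadle was held at its stop for over a second and is back up, no bystander was seen moved (not separately checked), but I viewed 14 pictures against the limit of 10, and hand-in returned no verdict.

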